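# Fold up the crate on the scale and fill it by weight

### The arm

A 6-joint arm with a two-finger parallel gripper is mounted at the origin on the work surface. World frame = base frame: x ahead of the robot, y to its left, z up, the work surface at z = 0. Lengths are in m, angles in degrees, forces in N, time in s.
With the tool pointing down it reaches from about 0.375 to 0.9 m from the base axis. Payload 3.1 kg.
Tool frame: the origin (TCP) lies between the finger pads; the fingertips stand bot.tip_extent ahead of it and the grasp point (between the pads) lies 2 mm behind it (bot.tip_extent is the distance from the TCP to the fingertips, in m); z points along the fingers, y is the direction in which the jaws open and shut (so a half turn about z gives the same grasp; the last joint's range is limited). The gripper opens to 87 mm and grips with 3 to 60 N. Pads are 19 mm wide; open, the fingers measure 117 mm over their backs; the gripper's body (75 mm by 190 mm) begins 51 mm behind the grasp point.
Start: joints at [59.444, 30.224, 82.088, -0, 67.689, -10.227], TCP at [0.217, 0.586, 0.24] pointing down, gripper open.
Joint ranges: [-176.69, 176.69], [-43.24, 126.21], [12.49, 139.97], [-82, 262], [0, 151.66], [-163.58, 163.58]. Speed limits (degrees/s): [159.86, 159.86, 180, 180, 180, 180].

### API

Orientations are given as a 3x3 rotation matrix whose columns are the frame's x, y, z axes.
In Python, from rig import bot, imaging, recognise, masks_of, mark_of gives the robot as it stands.
- The arm moves only by the tool send_rows, never from a script. Its argument "plan" is a list that holds one entry, the list of rows, each a list of 5 numbers: the shift along the world's x, y, z normalised to -1 to 1, where 1 is 0.03 m, then the turn about the world's z normalised to -1 to 1, where 1 is 0.1 rad, then the closure, from -1 (fully open) to 1 (shut). A call has 1 to 20 rows; each row shifts and turns the commanded pose from where the row before left it; what a row does not reach is not made up. A row lasts 1/10 s, in which the tool goes at most 50 mm and 8.59 degrees, less where a joint would pass 70% of its speed; a pose out of reach is approached as far as the arm can. A call with a number of a shift or a turn outside -1 to 1 is refused whole. A call with a gripper value outside its range is refused whole. The fingers move at their own pace and stop on an object; the grip force is fixed at half the most. Time passes only in rows, so rows that do not move let the fingers close. It gives the time, the measured TCP pose, the force and the opening at its end, in the units of the state.
- bot.read_state(): the state, without advancing time (a new reading comes with each control period).
- imaging.capture(name): name is "scene" or "top" or "wrist"; returns a dict with "img" (420x560x3 uint8, blue, green, red), "mtx" (3x3 intrinsics, pixels), "pose" (4x4, takes a point from camera to world coordinates); the wrist camera has in their place "T_tool_cam" (4x4, takes a point from camera to tool coordinates, whose origin is the TCP and whose axes are the flange's). Camera axes: x right, y down, z forward; pixel columns grow to the right and rows downward; lengths in m; the calibration is good to about 2 mm. The wrist camera is an equidistant fisheye: a pixel r from the principal point sees the ray r / f radians off the axis. A picture is of the moment at which its call begins: read the wrist's pose just before it. There is no depth.
- bot.hand_in(): hands the job in, once; it reports no verdict.
Trained networks look in the newest picture that a camera, given by its name, has taken for a name from the list of things; names that differ only in an ending like _2 or _b are one class to them, and where a whole thing is asked for, a point or a joint stands for the part that bears it (a point fixed in the world has none). Each returns a list of dicts, best first, with "conf" (0 to 1); they miss things now and then, are a little off and sometimes report something else, mostly with a low value. They report only what shows in the picture. A call takes as long as a camera call. They do not tell look-alikes from the thing itself.
- recognise(camera, target): "at" ([x, y, z] in m, in world coordinates, good to about 4 mm: the middle of the surface that is visible of it).
- masks_of(camera, target): "region" (420x560 bool, what is visible of it).
- mark_of(camera, target): "at" ([x, y, z] in m, in world coordinates, good to about 4 mm: a listed point, or the origin of a listed thing).
The state is a dict: "time_s": time; "joint_positions": joint angles; "qvel": joint speeds; "tau": joint torques, N m; "position": TCP position; "tcp_rot": TCP orientation; "force": force on the tool from outside, world axes, zero at the start; "moment": the same for the moment, N m; "opening": opening from 0.0 (shut) to 1.0 (fully open).
Only numpy, scipy, OpenCV 4.12 (cv2) and the standard library are available. Lean on these libraries where they do the work, as an engineer would, in place of code of your own. Each camera call takes 0.05 s, during which the arm holds its last target.

### The job

The plywood crate on the bench scale has its front, left and right walls folded down: swing all three fully upright while the crate is still empty. Then lay beech offcuts (the long and short wooden blocks on the bench) inside the crate until the scale's needle rests within the broad dark band on its dial. Leave the spare offcuts lying on the bench, and do not disturb the other things on it.

Things in the scene. Friction and masses are not known exactly. Their poses are not given: they have to be found in the camera images.
- crate_floor (a point): Centre of the inside floor of a plywood crate that is the pan of a grey spring scale. Floor 160 (x) x 240 (y) mm, all free, 85 mm above the bench when empty; it sinks when loaded. x points away from the robot to the fixed back wall, y left, z up; up to 0.12 rad askew. Walls stand just outside the floor: panels 8 mm thick, 45 mm high, each topped by arms and a dowel rail, in all 86 mm high.
- pan (a joint): How far the pan (crate with contents) has sunk, m: 0 empty, stop at 0.040; 4.9 mm per 100 g, walls up or down; settles in 1 s. The needle of the round white dial beyond the back wall turns 0.09 rad per mm; the broad dark band on the dial runs from 0.0243 to 0.0299 (495 to 610 g).
- wall_front (a joint): Angle of the crate's front wall: 0 folded down flat and level outside the crate, grows as it is raised, 1.571 upright against its stop; starts between 0.05 and 0.5. Stiff hinge: the wall stays wherever it is left; about 3 N at the rail moves it.
- wall_front_hinge (a point): Middle of the front wall's hinge line, at the -x (towards the robot) edge of the crate floor, level with the floor's top. The point's axes turn with the wall; they match the crate's when it is flat. When flat the wall points to -x (towards the robot) of the crate; the hinge line lies along the crate's y.
- wall_front_rail (a point): Middle of the front wall's rail: a round dark dowel 12 mm thick, 216 mm long between two arms, parallel to the hinge, 80 mm from it (and 4 mm below the hinge plane when flat). The gap between dowel and panel is 29 mm wide. Pinched across from above, the dowel turns between the fingers as the wall is swung up. Axes as the hinge's.
- wall_left (a joint): Angle of the crate's left wall: 0 folded down flat and level outside the crate, grows as it is raised, 1.571 upright against its stop; starts between 0.05 and 0.5. Stiff hinge: the wall stays wherever it is left; about 3 N at the rail moves it.
- wall_left_hinge (a point): Middle of the left wall's hinge line, at the +y edge of the crate floor, level with the floor's top. The point's axes turn with the wall; they match the crate's when it is flat. When flat the wall points to +y of the crate; the hinge line lies along the crate's x.
- wall_left_rail (a point): Middle of the left wall's rail: a round dark dowel 12 mm thick, 136 mm long between two arms, parallel to the hinge, 80 mm from it (and 4 mm below the hinge plane when flat). The gap between dowel and panel is 29 mm wide. Pinched across from above, the dowel turns between the fingers as the wall is swung up. Axes as the hinge's.
- wall_right (a joint): Angle of the crate's right wall: 0 folded down flat and level outside the crate, grows as it is raised, 1.571 upright against its stop; starts between 0.05 and 0.5. Stiff hinge: the wall stays wherever it is left; about 3 N at the rail moves it.
- wall_right_hinge (a point): Middle of the right wall's hinge line, at the -y edge of the crate floor, level with the floor's top. The point's axes turn with the wall; they match the crate's when it is flat. When flat the wall points to -y of the crate; the hinge line lies along the crate's x.
- wall_right_rail (a point): Middle of the right wall's rail: a round dark dowel 12 mm thick, 136 mm long between two arms, parallel to the hinge, 80 mm from it (and 4 mm below the hinge plane when flat). The gap between dowel and panel is 29 mm wide. Pinched across from above, the dowel turns between the fingers as the wall is swung up. Axes as the hinge's.
- long1: Long beech offcut, 120 (x) x 50 (y) x 45 (z) mm, 170 to 230 g, may be absent. Origin at the centre of its underside (as it lies at the start).
- long2: Long beech offcut, 120 (x) x 50 (y) x 45 (z) mm, 170 to 230 g, may be absent. Origin at the centre of its underside (as it lies at the start).
- long3: Long beech offcut, 120 (x) x 50 (y) x 45 (z) mm, 170 to 230 g, may be absent. Origin at the centre of its underside (as it lies at the start).
- short1: Short beech offcut, 60 (x) x 40 (y) x 40 (z) mm, 59 to 81 g, may be absent. Origin at the centre of its underside (as it lies at the start).
- short2: Short beech offcut, 60 (x) x 40 (y) x 40 (z) mm, 59 to 81 g, may be absent. Origin at the centre of its underside (as it lies at the start).
- short3: Short beech offcut, 60 (x) x 40 (y) x 40 (z) mm, 59 to 81 g, may be absent. Origin at the centre of its underside (as it lies at the start).
- short4: Short beech offcut, 60 (x) x 40 (y) x 40 (z) mm, 59 to 81 g, may be absent. Origin at the centre of its underside (as it lies at the start).
- sander: Cork sanding block 100 x 60 x 35 mm, not part of the job; origin at its underside. Leave it alone.
- glue: White glue bottle, 60 mm across, 150 mm tall, not part of the job; origin at its underside. Leave it alone.
- mug: White cup, 80 mm across, 95 mm tall, not part of the job; origin at its underside. Leave it alone.
- hammer: Hammer lying down, not part of the job; origin at its underside. Leave it alone.
- square: Try square, wooden stock with a 200 mm steel blade, flat on the bench, not part of the job; origin at its underside. Leave it alone.
- wax: Tin of wax, 84 mm across, 60 mm tall, not part of the job; origin at its underside. Leave it alone.
Not all that is in view belongs to the job. What is shaped like the short3 but green or red is not meant.

How it is judged:
By the outcome, as a careful person would: the job done as asked, in the order asked, and still so for the second after the job is handed in, with the robot touching nothing.
Of long1, long2, long3 only 2 to 3 are there at a start; the rules pass over those that are not, and their reading is None.
Of short1, short2, short3, short4 only 3 to 4 are there at a start; the rules pass over those that are not, and their reading is None.
At some moment in a run one of long1, long2, long3, short1, short2, short3, short4 may be knocked a few centimetres aside while the robot is not near it.
Once in a run the grip may slacken for a moment while it holds something.
It also fails if it takes over 192 s, if anything falls off the work surface, if the arm or the gripper's body presses on something with over 40 N, if the wrist force passes 120 N, or if a joint passes its speed limit or range.

## Working session

There is one attempt and no reset: what is moved stays moved. The work goes in short steps, Python scripts to look and compute and a tool call to move; the robot and the scene stay as the last step left them, time stands still between calls to the robot, and variables do not carry over. Pictures are saved under pics/ and viewed, and the job is handed in when it is done.

Besides the shell and the picture viewer there is one more tool, called after "Request:" by a JSON object that holds its "op" and its "data". send_rows: Moves the arm, as the interface text tells. Its arguments: {"type":"object","properties":{"plan":{"type":"array"}},"required":["plan"]}

```bash
mkdir -p pics; ls; python3 - <<'E'
from rig import bot, imaging, recognise, masks_of, mark_of
import cv2
s=bot.read_state(); print(s['time_s'],s['position'],s['tcp_rot'],s['opening'],bot.tip_extent)
for c in ['scene','top']:
    d=imaging.capture(c); cv2.imwrite(f'pics/{c}0.png',d['img']); print(c,d['mtx'],d['pose'])
    for n in ['crate_floor','wall_front_hinge','wall_front_rail','wall_left_rail','wall_left_hinge','wall_right_rail','wall_right_hinge','long1','short1','sander','glue','mug','hammer','square','wax']:
        print(c,n,[( [round(float(v),3) for v in r['at']],round(float(r['conf']),2)) for r in mark_of(c,n)])
E
```

```text
pics
0.0 [0.21674826 0.58547901 0.23856165] [[-9.37720664e-01  3.47388510e-01 -1.08579824e-03]
 [ 3.47390001e-01  9.37718931e-01 -1.84205512e-03]
 [ 3.78264776e-04 -2.10452861e-03 -9.99997714e-01]] 0.9982169989646319 0.017
scene [[389.24967065   0.         287.70065685]
 [  0.         389.24967065 216.10252384]
 [  0.           0.           1.        ]] [[ 0.08228596  0.59692381 -0.79806703  1.3895294 ]
 [ 0.99657578 -0.05579847  0.06101838 -0.04983931]
 [-0.0081076  -0.80035523 -0.59947125  0.77555694]
 [ 0.          0.          0.          1.        ]]
scene crate_floor [([0.613, 0.056, 0.086], 0.59), ([0.598, 0.173, 0.088], 0.27)]
scene wall_front_hinge [([0.534, 0.049, 0.086], 0.66), ([0.59, -0.401, 0.0], 0.34)]
scene wall_front_rail [([0.458, 0.04, 0.09], 0.91), ([0.599, 0.174, 0.088], 0.63)]
scene wall_left_rail [([0.591, 0.26, 0.089], 0.95)]
scene wall_left_hinge [([0.597, 0.176, 0.089], 0.58)]
scene wall_right_rail [([0.632, -0.141, 0.106], 0.79)]
scene wall_right_hinge [([0.626, -0.061, 0.087], 0.58)]
scene long1 [([0.591, -0.401, -0.003], 0.82), ([0.491, -0.384, 0.002], 0.7
[... 1312 characters left out ...]
142, 0.1], 0.73)]
top wall_right_hinge [([0.619, -0.064, 0.083], 0.65), ([0.712, -0.232, -0.004], 0.18)]
top long1 [([0.572, -0.247, -0.003], 0.83), ([0.591, -0.401, -0.001], 0.83), ([0.488, -0.382, -0.004], 0.75), ([0.555, -0.561, -0.002], 0.59)]
top short1 [([0.398, -0.378, -0.001], 0.88), ([0.38, -0.237, 0.001], 0.82), ([0.38, 0.349, -0.001], 0.54), ([0.24, 0.3, -0.003], 0.51), ([0.463, 0.283, 0.003], 0.49)]
top sander [([0.379, 0.168, 0.001], 0.72)]
top glue [([0.712, -0.232, -0.003], 0.63), ([0.477, -0.255, -0.002], 0.57), ([0.603, 0.175, 0.087], 0.51)]
top mug []
top hammer [([0.551, -0.561, 0.001], 0.88)]
top square [([0.437, 0.571, 0.002], 0.81)]
top wax [([0.524, 0.461, 0.0], 0.61)]
```

View pics/scene0.png

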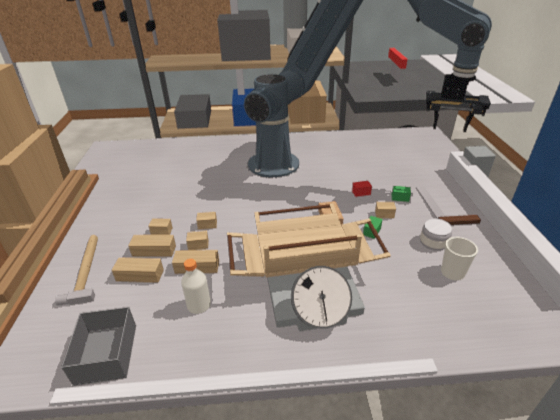

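View pics/top0.png

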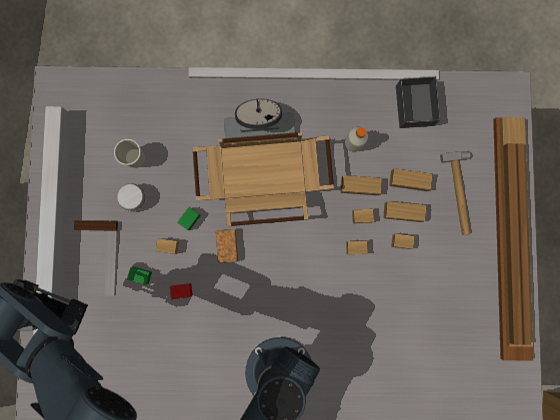

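The pictures show three longs on the right around top-image (360..410, 180..210), and tan shorts at (362,215), (357,247), (403,241) and (167,246). The red and green pieces are decoys. The crate is at about (0.612, 0.056) with a yaw of about 0.093. Next I'll overlay the model to check the rail angles.

```bash
cat > h.py <<'E'
from rig import bot, imaging, recognise, masks_of, mark_of
import cv2, numpy as np
C=np.array([0.612,0.056]); Y=0.093; Z=0.085
def cw(p,C=C,Y=Y,Z=Z):
    c,s=np.cos(Y),np.sin(Y); p=np.atleast_2d(p)
    return np.c_[C[0]+c*p[:,0]-s*p[:,1], C[1]+s*p[:,0]+c*p[:,1], Z+p[:,2]]
def rail(w,a):
    r=.080*np.cos(a)+.004*np.sin(a); z=.080*np.sin(a)-.004*np.cos(a)
    if w=='f': return np.array([[-.08-r,y,z] for y in(-.108,0,.108)])
    s=1 if w=='l' else -1
    return np.array([[x,s*(.12+r),z] for x in(-.068,0,.068)])
def proj(d,P):
    T=np.linalg.inv(d['pose']); q=P@T[:3,:3].T+T[:3,3]; q=q@d['mtx'].T; return q[:,:2]/q[:,2:]
def show(d,box,k,name,lines):
    x0,y0,x1,y1=box; im=cv2.resize(d['img'][y0:y1,x0:x1],None,fx=k,fy=k,interpolation=cv2.INTER_CUBIC)
    for P,col in lines:
        q=((proj(d,P)-[x0,y0]+.5)*k).astype(int); cv2.polylines(im,[q.reshape(-1,1,2)],False,col,1)
    cv2.imwrite(name,im)
E
python3 - <<'E'
from h import *
for c,box in [('top',(180,120,345,235)),('scene',(215,190,400,290))]:
    d=imaging.capture(c)
    fl=cw(np.array([[-.08,-.12,0],[.08,-.12,0],[.08,.12,0],[-.08,.12,0],[-.08,-.12,0]]))
    show(d,box,4,f'pics/ov_{c}.png',[(fl,(255,0,0)),(cw(rail('f',.16)),(0,255,0)),(cw(rail('l',.11)),(0,255,0)),(cw(rail('r',.27)),(0,255,0))])
E
```

```text
(no output)
```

View pics/ov_top.png

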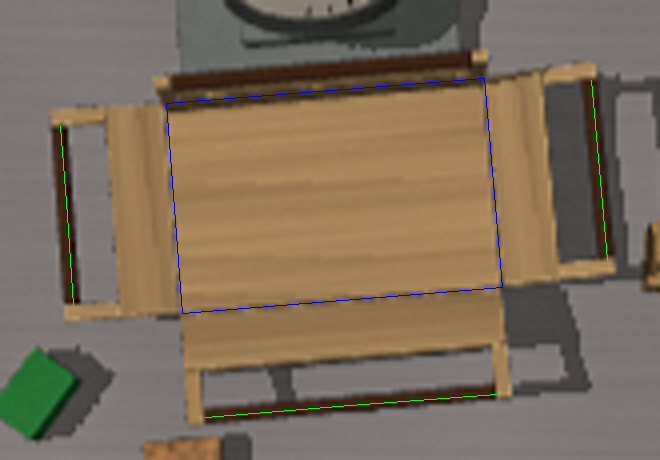

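View pics/ov_scene.png

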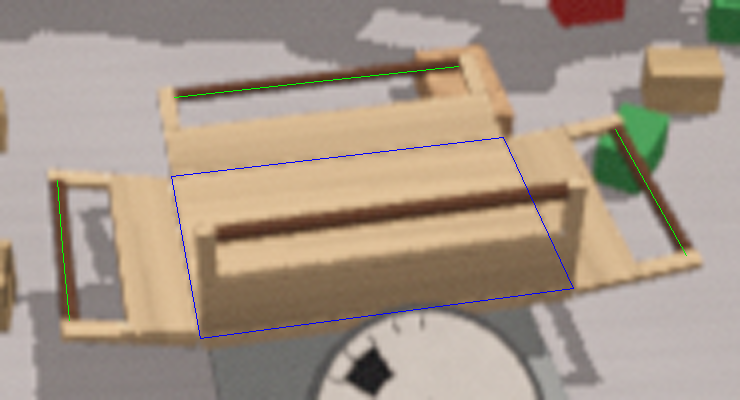

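```bash
sed -i 's/C=np.array(\[0.612,0.056\])/C=np.array([0.6125,0.058])/' h.py; cat >> h.py <<'E'
def pt(w,a,off=0):
    R=rail(w,a)[1].copy()
    if w=='f': R[1]+=off
    else: R[0]+=off
    return cw(R)[0]-[0,0,.002]
def arc(w,a0,n,off=0,a1=1.571):
    A=np.linspace(a0,a1,n+1); P=np.array([pt(w,a,off) for a in A])
    print(w,'start',P[0].round(4),'end',P[-1].round(4)); print((np.diff(P,axis=0)/.03).round(2).tolist())
def st():
    s=bot.read_state(); R=s['tcp_rot']; print('t',round(s['time_s'],2),'tcp',np.round(s['position'],4),'jaw',round(float(np.arctan2(R[1,1],R[0,1])),3),'F',np.round(s['force'],1),'op',round(s['opening'],3)); return s
E
python3 - <<'E'
from h import *
st()
arc('l',.11,14);arc('f',.20,14);arc('r',.27,12,-.035)
E
```

```text
t 1.7 tcp [0.2171 0.5861 0.2396] jaw 1.216 F [ 0.3 -0.5  0.4] op 1.001
l start [0.5939 0.2571 0.0878] end [0.601  0.1814 0.163 ]
[[0.0, -0.03, 0.28], [0.01, -0.06, 0.27], [0.01, -0.09, 0.26], [0.01, -0.11, 0.25], [0.01, -0.14, 0.24], [0.02, -0.16, 0.22], [0.02, -0.19, 0.21], [0.02, -0.21, 0.19], [0.02, -0.23, 0.16], [0.02, -0.24, 0.14], [0.02, -0.25, 0.11], [0.02, -0.26, 0.09], [0.03, -0.27, 0.06], [0.03, -0.28, 0.03]]
f start [0.454  0.0432 0.095 ] end [0.5289 0.0502 0.163 ]
[[0.05, 0.0, 0.26], [0.08, 0.01, 0.25], [0.1, 0.01, 0.24], [0.12, 0.01, 0.23], [0.14, 0.01, 0.22], [0.17, 0.02, 0.2], [0.18, 0.02, 0.18], [0.2, 0.02, 0.17], [0.22, 0.02, 0.15], [0.23, 0.02, 0.12], [0.24, 0.02, 0.1], [0.25, 0.02, 0.08], [0.26, 0.02, 0.05], [0.26, 0.02, 0.03]]
r start [ 0.5961 -0.1426  0.1005] end [ 0.5892 -0.0687  0.163 ]
[[-0.01, 0.08, 0.28], [-0.01, 0.11, 0.27], [-0.01, 0.14, 0.26], [-0.02, 0.16, 0.24], [-0.02, 0.19, 0.22], [-0.02, 0.21, 0.2], [-0.02, 0.23, 0.17], [-0.02, 0.25, 0.15], [-0.02, 0.26, 0.12], [-0.03, 0.27, 0.09], [-0.03, 0.28, 0.06], [-0.03, 0.29, 0.03]]
```

Request:
{"op": "send_rows", "data": {"plan": [[[0.967, -0.844, 0, 0.896, 0.4], [0.967, -0.844, 0, 0.896, 0.4], [0.967, -0.844, 0, 0.896, 0.4], [0.967, -0.844, 0, 0.896, 0.4], [0.967, -0.844, 0, 0.896, 0.4], [0.967, -0.844, 0, 0, 0.4], [0.967, -0.844, 0, 0, 0.4], [0.967, -0.844, 0, 0, 0.4], [0.967, -0.844, 0, 0, 0.4], [0.967, -0.844, 0, 0, 0.4], [0.967, -0.844, 0, 0, 0.4], [0.967, -0.844, 0, 0, 0.4], [0.967, -0.844, 0, 0, 0.4], [0, 0, -0.9, 0, 0.4], [0, 0, -0.9, 0, 0.4], [0, 0, -0.8, 0, 0.4], [0, 0, 0, 0, 0.4], [0, 0, 0, 0, 0.4]]]}}

```text
time_s: 3.5
position: [0.5943, 0.257, 0.1616]
tcp_rot: [[-0.996, -0.093, -0.0], [-0.093, 0.996, -0.0], [0.0, -0.0, -1.0]]
force: [0.8, 0.3, -0.1]
opening: 0.299
```

```bash
python3 - <<'E'
from h import *
s=st(); d=imaging.capture('wrist'); cv2.imwrite('pics/w1.png',d['img']); print(d['mtx'],d['T_tool_cam'])
E
```

```text
t 3.5 tcp [0.5943 0.257  0.1616] jaw 1.664 F [ 0.8  0.3 -0.1] op 0.299
[[325.1922621    0.         276.18180155]
 [  0.         325.1922621  210.46044912]
 [  0.           0.           1.        ]] [[ 2.10714931e-04 -9.51366304e-01 -3.08061864e-01  8.51608526e-02]
 [ 9.99998900e-01  6.52723163e-04 -1.33175888e-03  3.90874927e-05]
 [ 1.46806964e-03 -3.08061244e-01  9.51365395e-01 -1.43701056e-01]
 [ 0.00000000e+00  0.00000000e+00  0.00000000e+00  1.00000000e+00]]
```

View pics/w1.png

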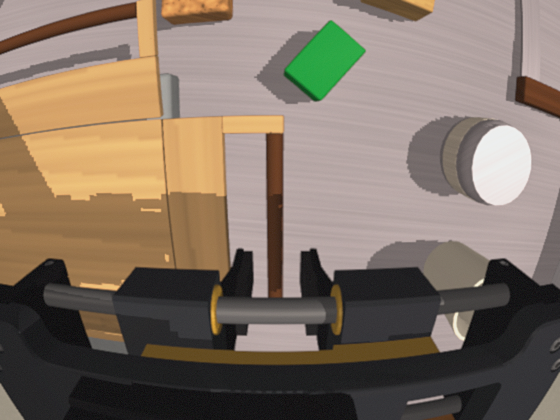

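The wrist view has the dowel at column 275, centred between the fingers at about 240 and 312. I'll descend and pinch.

Request:
{"op": "send_rows", "data": {"plan": [[[0, 0, -0.82, 0, 0.4], [0, 0, -0.82, 0, 0.4], [0, 0, -0.82, 0, 0.4], [0, 0, 0, 0, 0.4], [0, 0, 0, 0, 0.9], [0, 0, 0, 0, 0.9], [0, 0, 0, 0, 0.9], [0, 0, 0, 0, 0.9]]]}}

```text
time_s: 4.35
position: [0.5959, 0.2561, 0.0894]
tcp_rot: [[-0.996, -0.094, 0.004], [-0.094, 0.996, -0.001], [-0.004, -0.001, -1.0]]
force: [0.3, -4.4, 0.4]
opening: 0.127
```

Request:
{"op": "send_rows", "data": {"plan": [[[0.0, -0.03, 0.28, 0, 1], [0.01, -0.06, 0.27, 0, 1], [0.01, -0.09, 0.26, 0, 1], [0.01, -0.11, 0.25, 0, 1], [0.01, -0.14, 0.24, 0, 1], [0.02, -0.16, 0.22, 0, 1], [0.02, -0.19, 0.21, 0, 1], [0.02, -0.21, 0.19, 0, 1], [0.02, -0.23, 0.16, 0, 1], [0.02, -0.24, 0.14, 0, 1], [0.02, -0.25, 0.11, 0, 1], [0.02, -0.26, 0.09, 0, 1], [0.03, -0.27, 0.06, 0, 1], [0.03, -0.28, 0.03, 0, 1], [0, -0.1, 0, 0, 1], [0, 0, 0, 0, 1], [0, 0, 0, 0, 1]]]}}

```text
time_s: 6.05
position: [0.6029, 0.1806, 0.1656]
tcp_rot: [[-0.996, -0.092, 0.005], [-0.092, 0.996, 0.005], [-0.006, 0.004, -1.0]]
force: [2.7, 3.8, 1.7]
opening: 0.123
```

```bash
python3 - <<'E'
from h import *
s=st()
d=imaging.capture('scene'); show(d,(215,160,415,300),4,'pics/s1.png',[(cw(rail('l',1.571)),(0,255,0))])
E
```

```text
t 6.05 tcp [0.6029 0.1806 0.1656] jaw 1.663 F [2.7 3.8 1.7] op 0.123
```

View pics/s1.png

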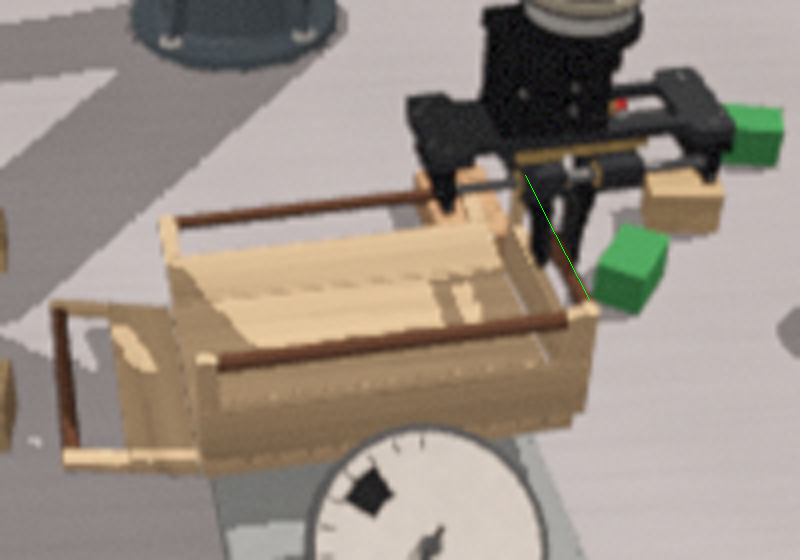

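Request:
{"op": "send_rows", "data": {"plan": [[[0, -0.15, 0, 0, 1], [0, -0.1, 0, 0, 1], [0, 0, 0, 0, 1], [0, 0, 0, 0, 1]]]}}

```text
time_s: 6.5
position: [0.603, 0.1797, 0.166]
tcp_rot: [[-0.996, -0.09, 0.007], [-0.09, 0.996, 0.017], [-0.008, 0.016, -1.0]]
force: [4.2, 20.6, 2.2]
opening: 0.127
```

Request:
{"op": "send_rows", "data": {"plan": [[[0, 0.2, 0, 0, 0.9], [0, 0, 0, 0, 0.4], [0, 0, 0, 0, 0.4], [0, 0, 0.7, 0, 0.4], [0, 0, 0.7, 0, 0.4], [0, 0, 0.7, 0, 0.4], [0, -0.9, 0, 0, 0.4], [0, -0.9, 0, 0, 0.4], [0, -0.9, 0, 0, 0.4], [0, -0.9, 0, 0, 0.4], [0, -0.9, 0, 0, 0.4], [0, -0.9, 0, 0, 0.4], [0, -0.9, 0, 0, 0.4], [0, -0.9, 0, 0, 0.4], [0, -0.9, 0, 0, 0.4], [0, -0.9, 0, 0, 0.4], [0, -0.9, 0, 0, 0.4], [0, -0.9, 0, 0, 0.4], [0, 0, 0, 0, 0.4], [0, 0, 0, 0, 0.4]]]}}

```text
time_s: 8.5
position: [0.6, -0.1475, 0.2257]
tcp_rot: [[-0.996, -0.091, -0.003], [-0.091, 0.996, 0.002], [0.003, 0.002, -1.0]]
force: [-0.3, 0.7, 0.2]
opening: 0.299
```

```bash
python3 - <<'E'
from h import *
s=st(); d=imaging.capture('wrist'); cv2.imwrite('pics/w2.png',d['img']); d=imaging.capture('scene'); show(d,(215,160,415,300),4,'pics/s2.png',[(cw(rail('l',1.571)),(0,255,0))])
E
```

```text
t 8.5 tcp [ 0.6    -0.1475  0.2257] jaw 1.662 F [-0.3  0.7  0.2] op 0.299
```

View pics/w2.png

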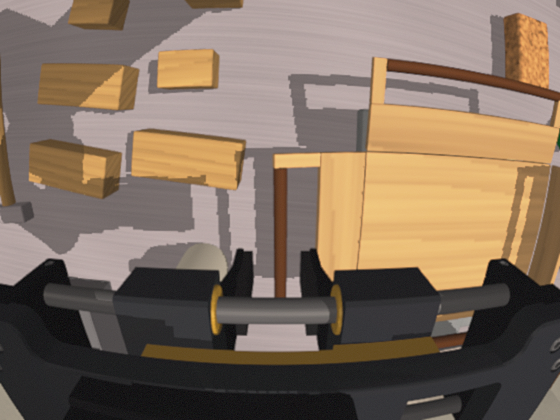

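View pics/s2.png

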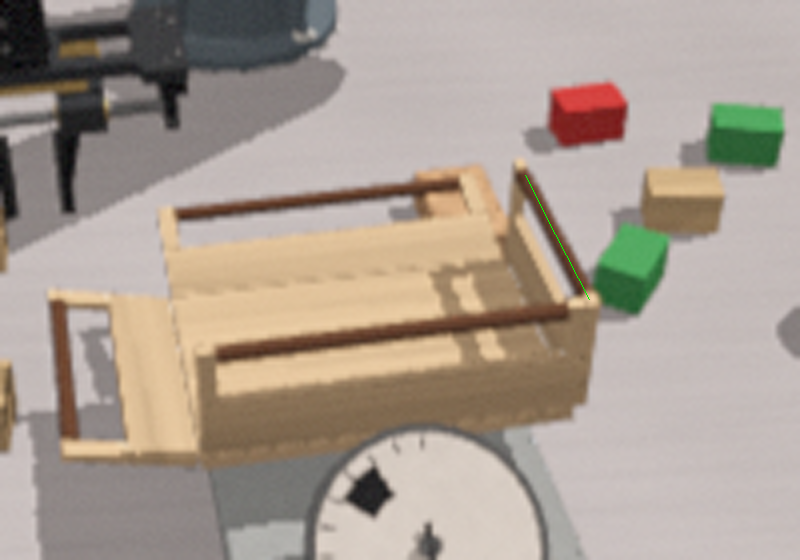

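Request:
{"op": "send_rows", "data": {"plan": [[[-0.13, 0.14, -0.7, 0, 0.4], [0, 0, -0.7, 0, 0.4], [0, 0, -0.7, 0, 0.4], [0, 0, -0.7, 0, 0.4], [0, 0, -0.7, 0, 0.4], [0, 0, -0.67, 0, 0.4], [0, 0, 0, 0, 0.4], [0, 0, 0, 0, 0.9], [0, 0, 0, 0, 0.9], [0, 0, 0, 0, 0.9], [0, 0, 0, 0, 0.9]]]}}

```text
time_s: 9.7
position: [0.5985, -0.1441, 0.1023]
tcp_rot: [[-0.996, -0.093, 0.003], [-0.093, 0.996, -0.002], [-0.003, -0.003, -1.0]]
force: [-0.6, -2.5, 0.2]
opening: 0.123
```

Request:
{"op": "send_rows", "data": {"plan": [[[-0.01, 0.08, 0.28, 0, 1], [-0.01, 0.11, 0.27, 0, 1], [-0.01, 0.14, 0.26, 0, 1], [-0.02, 0.16, 0.24, 0, 1], [-0.02, 0.19, 0.22, 0, 1], [-0.02, 0.21, 0.2, 0, 1], [-0.02, 0.23, 0.17, 0, 1], [-0.02, 0.25, 0.15, 0, 1], [-0.02, 0.26, 0.12, 0, 1], [-0.03, 0.27, 0.09, 0, 1], [-0.03, 0.28, 0.06, 0, 1], [-0.03, 0.29, 0.03, 0, 1], [0, 0.15, 0, 0, 1], [0, 0.1, 0, 0, 1], [0, 0, 0, 0, 1], [0, 0, 0, 0, 1]]]}}

```text
time_s: 11.3
position: [0.5915, -0.0692, 0.1656]
tcp_rot: [[-0.995, -0.096, 0.003], [-0.096, 0.995, -0.015], [-0.002, -0.015, -1.0]]
force: [-1.9, -20.1, 1.8]
opening: 0.127
```

Request:
{"op": "send_rows", "data": {"plan": [[[0, -0.2, 0, 0, 0.9], [0, 0, 0, 0, 0.4], [0, 0, 0, 0, 0.4], [0, 0, 0.7, 0, 0.4], [0, 0, 0.7, 0, 0.4], [0, 0, 0.7, 0, 0.4], [-0.4, 0.3, 0, -0.982, 0.4], [-0.4, 0.3, 0, -0.982, 0.4], [-0.4, 0.3, 0, -0.982, 0.4], [-0.4, 0.3, 0, -0.982, 0.4], [-0.4, 0.3, 0, -0.982, 0.4], [-0.4, 0.3, 0, -0.982, 0.4], [-0.4, 0.3, 0, -0.982, 0.4], [-0.4, 0.3, 0, -0.982, 0.4], [-0.4, 0.3, 0, -0.982, 0.4], [-0.4, 0.3, 0, -0.982, 0.4], [-0.4, 0.3, 0, -0.982, 0.4], [-0.2, 0.3, 0, -0.982, 0.4], [0, 0.1, 0, -0.982, 0.4], [0, 0, 0, -0.982, 0.4]]]}}

```text
time_s: 13.3
position: [0.4509, 0.0456, 0.2264]
tcp_rot: [[-0.283, 0.959, -0.002], [0.959, 0.283, 0.002], [0.002, -0.001, -1.0]]
force: [0.5, 0.2, 0.4]
opening: 0.302
```

Request:
{"op": "send_rows", "data": {"plan": [[[0, 0, 0, -0.982, 0.4], [0, 0, 0, -0.982, 0.4], [0, 0, 0, 0, 0.4]]]}}

```text
time_s: 13.6
position: [0.4514, 0.0449, 0.2264]
tcp_rot: [[-0.094, 0.996, -0.002], [0.996, 0.094, 0.001], [0.002, -0.002, -1.0]]
force: [-0.6, -0.2, 0.3]
opening: 0.296
```

```bash
python3 - <<'E'
from h import *
s=st(); d=imaging.capture('wrist'); cv2.imwrite('pics/w3.png',d['img'])
d=imaging.capture('scene'); show(d,(215,160,415,300),4,'pics/s3.png',[(cw(rail('r',1.571)),(0,255,0)),(cw(rail('f',.2)),(0,255,0))])
E
```

```text
t 13.6 tcp [0.4514 0.0449 0.2264] jaw 0.094 F [-0.6 -0.2  0.3] op 0.296
```

View pics/w3.png

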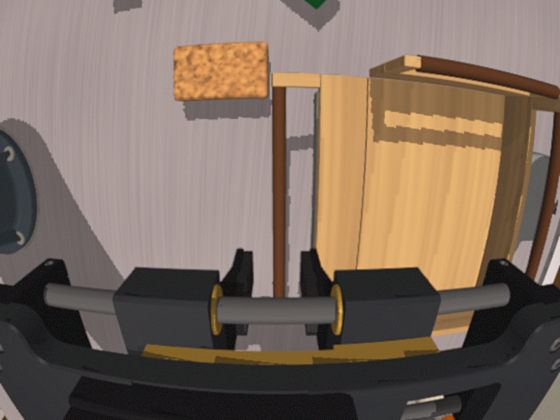

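View pics/s3.png

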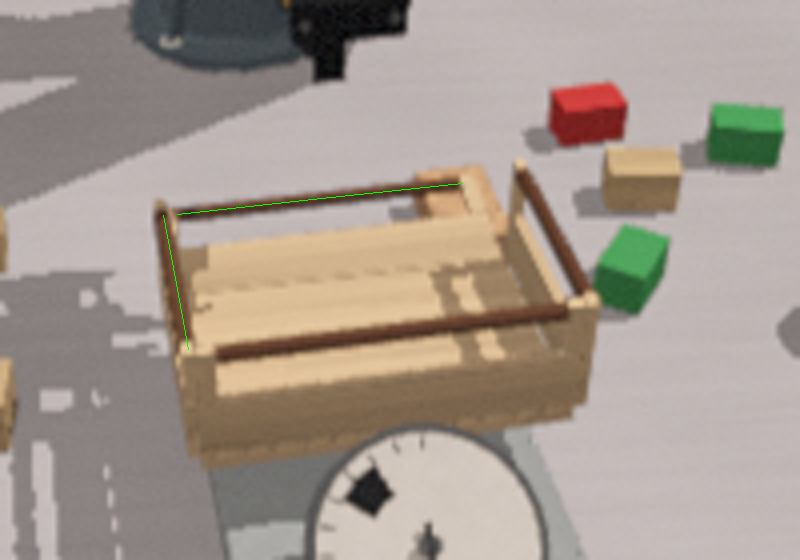

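Request:
{"op": "send_rows", "data": {"plan": [[[0.09, -0.05, -0.73, 0, 0.4], [0, 0, -0.73, 0, 0.4], [0, 0, -0.73, 0, 0.4], [0, 0, -0.73, 0, 0.4], [0, 0, -0.73, 0, 0.4], [0, 0, -0.73, 0, 0.4], [0, 0, 0, 0, 0.4], [0, 0, 0, 0, 0.9], [0, 0, 0, 0, 0.9], [0, 0, 0, 0, 0.9], [0, 0, 0, 0, 0.9]]]}}

```text
time_s: 14.8
position: [0.4537, 0.0421, 0.0958]
tcp_rot: [[-0.094, 0.996, -0.002], [0.996, 0.094, -0.0], [-0.0, -0.002, -1.0]]
force: [-3.2, -1.3, -0.1]
opening: 0.129
```

Request:
{"op": "send_rows", "data": {"plan": [[[0.05, 0.0, 0.26, 0, 1], [0.08, 0.01, 0.25, 0, 1], [0.1, 0.01, 0.24, 0, 1], [0.12, 0.01, 0.23, 0, 1], [0.14, 0.01, 0.22, 0, 1], [0.17, 0.02, 0.2, 0, 1], [0.18, 0.02, 0.18, 0, 1], [0.2, 0.02, 0.17, 0, 1], [0.22, 0.02, 0.15, 0, 1], [0.23, 0.02, 0.12, 0, 1], [0.24, 0.02, 0.1, 0, 1], [0.25, 0.02, 0.08, 0, 1], [0.26, 0.02, 0.05, 0, 1], [0.26, 0.02, 0.03, 0, 1], [0.15, 0.01, 0, 0, 1], [0.1, 0.01, 0, 0, 1], [0, 0, 0, 0, 1], [0, 0, 0, 0, 1]]]}}

```text
time_s: 16.6
position: [0.529, 0.0493, 0.1626]
tcp_rot: [[-0.094, 0.995, -0.02], [0.996, 0.094, -0.001], [0.001, -0.02, -1.0]]
force: [-14.4, -5.5, 1.0]
opening: 0.124
```

Request:
{"op": "send_rows", "data": {"plan": [[[0.1, 0.0, 0, 0, 1], [0, 0, 0, 0, 1], [-0.3, 0, 0, 0, 0.9], [0, 0, 0, 0, 0.4], [0, 0, 0, 0, 0.4], [0, 0, 0.9, 0, 0.4], [0, 0, 0.9, 0, 0.4], [0, 0, 0.9, 0, 0.4], [0, -0.9, 0, 0, -0.5], [0, -0.9, 0, 0, -0.5], [0, -0.9, 0, 0, -0.5], [0, -0.9, 0, 0, -0.5], [0, -0.9, 0, 0, -0.5], [0, -0.9, 0, 0, -0.5], [0, -0.9, 0, 0, -0.5], [0, -0.9, 0, 0, -0.5], [0, -0.9, 0, 0, -0.5], [0, 0, 0, 0, -0.5]]]}}

```text
time_s: 18.4
position: [0.5345, -0.198, 0.2462]
tcp_rot: [[-0.089, 0.996, 0.007], [0.996, 0.089, -0.004], [-0.005, 0.007, -1.0]]
force: [0.4, -0.2, 0.2]
opening: 0.749
```

```bash
python3 - <<'E'
from h import *
s=st(); d=imaging.capture('wrist'); cv2.imwrite('pics/w4.png',d['img'])
R=[(cw(rail(w,1.571)),(0,255,0)) for w in 'lrf']
d=imaging.capture('scene'); show(d,(215,170,415,320),4,'pics/s4.png',R)
for n in ['long1','short1']: print(n,[( np.round(r['at'],3).tolist(),round(float(r['conf']),2)) for r in mark_of('scene',n)])
d=imaging.capture('top'); show(d,(180,80,460,280),2.8,'pics/t4.png',R)
for n in ['long1','short1']: print(n,[( np.round(r['at'],3).tolist(),round(float(r['conf']),2)) for r in mark_of('top',n)])
for n in ['long1','short1']:
  for m in masks_of('top',n):
    g=m['region'].astype(np.uint8); c=max(cv2.findContours(g,0,2)[0],key=cv2.contourArea); print(n,round(float(m['conf']),2),cv2.minAreaRect(c))
E
```

```text
t 18.4 tcp [ 0.5345 -0.198   0.2462] jaw 0.089 F [ 0.4 -0.2  0.2] op 0.749
long1 [([0.574, -0.249, -0.002], 0.94), ([0.493, -0.383, -0.004], 0.84), ([0.591, -0.402, -0.005], 0.72), ([0.656, 0.467, 0.004], 0.37)]
short1 [([0.38, -0.229, 0.0], 0.84), ([0.346, 0.323, 0.004], 0.84), ([0.398, -0.376, 0.007], 0.8), ([0.461, 0.286, -0.001], 0.72), ([0.243, 0.303, -0.002], 0.59), ([0.286, 0.433, -0.0], 0.59), ([0.478, -0.253, -0.004], 0.54), ([0.534, 0.051, 0.085], 0.21)]
long1 [([0.486, -0.384, -0.002], 0.86), ([0.602, 0.176, 0.085], 0.72), ([0.596, -0.402, -0.0], 0.57)]
short1 [([0.463, 0.286, -0.0], 0.74), ([0.284, 0.436, 0.002], 0.72), ([0.399, -0.376, -0.002], 0.68), ([0.244, 0.301, -0.002], 0.65), ([0.348, 0.321, -0.0], 0.51), ([0.376, -0.236, -0.002], 0.4)]
long1 0.59 ((416.0399475097656, 179.71998596191406), (30.264171600341797, 19.233304977416992), 8.130102157592773)
long1 0.55 ((404.9020690917969, 210.84536743164062), (41.00199890136719, 17.691543579101562), 5.5275397300720215)
short1 0.86 ((175.3252410888672, 257.1217041015625), (21.15304183959961, 13.237281799316406), 3.814074993133545)
short1 0.85 ((180.51539611816406, 290.6230773925781), (13.519784927368164, 21.458009719848633), 82.87498474121094)
short1 0.67 ((188.4000244140625, 218.20001220703125), (14.557250022888184, 19.409666061401367), 36.02737045288086)
short1 0.64 ((402.35992431640625, 239.97999572753906), (23.617366790771484, 14.283556938171387), 8.130102157592773)
short1 0.6 ((139.1470489501953, 274.91180419921875), (22.07073974609375, 13.824529647827148), 14.03624439239502)
short1 0.48 ((364.0, 247.5), (9.0, 6.0), 90.0)
```

View pics/s4.png

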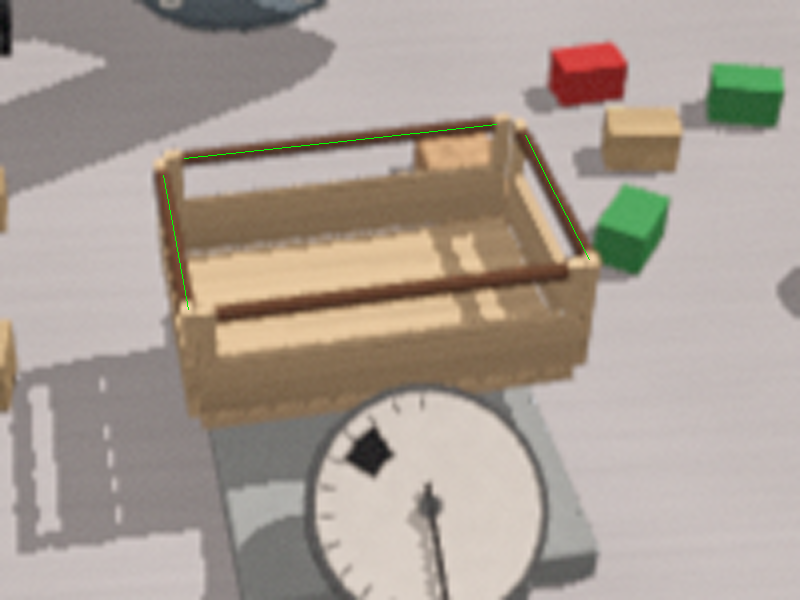

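View pics/t4.png

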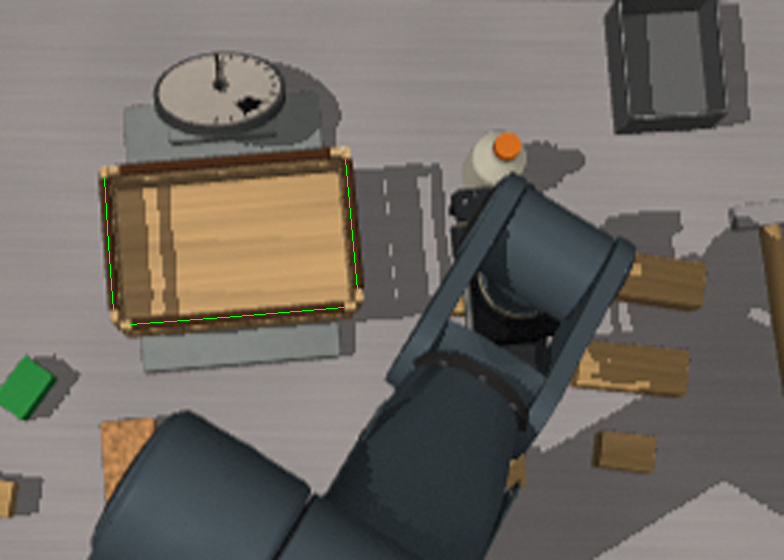

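View pics/w4.png

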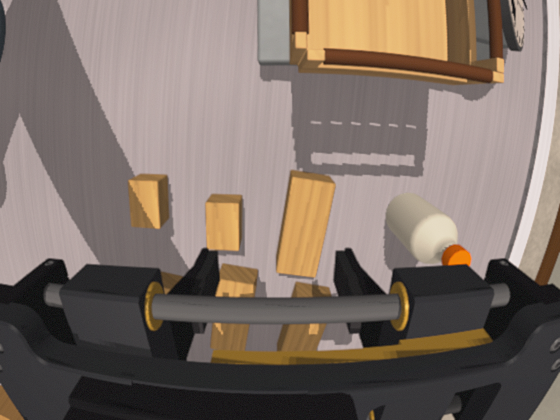

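```bash
python3 - <<'E'
from h import *
im=cv2.imread('pics/top0.png'); d=imaging.capture('top')
hsv=cv2.cvtColor(im,cv2.COLOR_BGR2HSV); m=cv2.inRange(hsv,(8,70,60),(25,255,255))
T=d['pose'];K=d['mtx']
def unp(uv,z):
    r=np.c_[(uv-K[:2,2])/[K[0,0],K[1,1]],np.ones(len(uv))]@T[:3,:3].T; o=T[:3,3]; return o+r*((z-o[2])/r[:,2])[:,None]
for c in cv2.findContours(m,0,2)[0]:
    a=cv2.contourArea(c)
    if not 80<a<1200: continue
    w=unp(c[:,0].astype(float),.043)[:,:2]
    (cx,cy),(p,q),an=cv2.minAreaRect((w*1000).astype(np.float32))
    if p<q: an+=90
    print(int(a),round(cx),round(cy),round(max(p,q)),round(min(p,q)),'long axis angle',round((an+90)%180-90,1))
E
```

```text
392 -79 -804 81 47 long axis angle -2.1
247 379 -230 64 39 long axis angle -89.3
254 378 346 66 40 long axis angle 82.4
266 401 -370 67 42 long axis angle 82.5
614 380 165 100 62 long axis angle 4.6
284 437 566 122 27 long axis angle -89.3
257 477 -249 64 40 long axis angle -89.3
658 492 -377 128 53 long axis angle 84.9
619 572 -244 125 55 long axis angle 86.0
664 591 -397 128 56 long axis angle 82.4
554 538 -549 231 27 long axis angle 7.6
```

Request:
{"op": "send_rows", "data": {"plan": [[[0.64, -0.82, 0, -0.795, -0.6], [0.64, -0.82, 0, -0.795, -0.6], [0, 0, -0.8, 0, -0.6], [0, 0, -0.8, 0, -0.6], [0, 0, -0.8, 0, -0.6], [0, 0, -0.8, 0, -0.6], [0, 0, 0, 0, -0.6]]]}}

```text
time_s: 19.6
position: [0.5677, -0.2412, 0.1452]
tcp_rot: [[0.066, 0.998, -0.007], [0.998, -0.066, 0.004], [0.004, -0.007, -1.0]]
force: [-0.1, -0.3, 0.2]
opening: 0.803
```

```bash
python3 - <<'E'
from h import *
s=st(); d=imaging.capture('wrist'); cv2.imwrite('pics/w5.png',d['img'])
E
```

```text
t 19.6 tcp [ 0.5677 -0.2412  0.1452] jaw -0.066 F [-0.1 -0.3  0.2] op 0.803
```

View pics/w5.png

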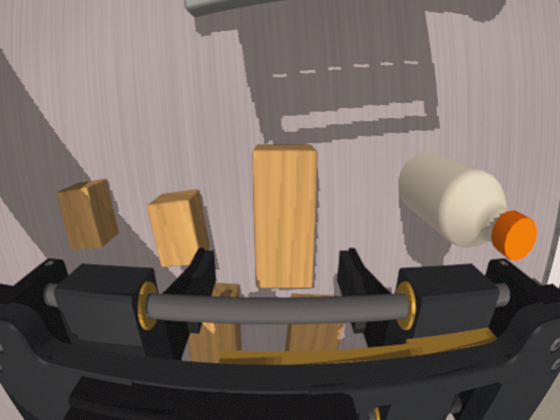

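Request:
{"op": "send_rows", "data": {"plan": [[[0.2, -0.2, 0, -0.03, -0.6], [0, 0, -0.6, 0, -0.6], [0, 0, -0.6, 0, -0.6], [0, 0, -0.6, 0, -0.6], [0, 0, -0.6, 0, -0.6], [0, 0, -0.6, 0, -0.6], [0, 0, -0.57, 0, -0.6], [0, 0, 0, 0, -0.6], [0, 0, 0, 0, 1], [0, 0, 0, 0, 1], [0, 0, 0, 0, 1], [0, 0, 0, 0, 1]]]}}

```text
time_s: 20.85
position: [0.5758, -0.2491, 0.0428]
tcp_rot: [[0.069, 0.998, 0.0], [0.998, -0.069, -0.001], [-0.001, 0.0, -1.0]]
force: [-2.6, -0.6, 5.1]
opening: 0.575
```

Request:
{"op": "send_rows", "data": {"plan": [[[0, 0, 0, 0, 1], [0, 0, 0, 0, 1]]]}}

```text
time_s: 21.05
position: [0.5758, -0.2491, 0.0428]
tcp_rot: [[0.069, 0.998, 0.0], [0.998, -0.069, -0.001], [-0.001, 0.0, -1.0]]
force: [-2.2, 0.7, 6.8]
opening: 0.572
```

Request:
{"op": "send_rows", "data": {"plan": [[[0, 0, 0, 0, -0.5], [0, 0, 0, 0, -0.5], [0, 0, 0, 0, -0.5]]]}}

```text
time_s: 21.35
position: [0.5762, -0.2489, 0.0415]
tcp_rot: [[0.069, 0.998, 0.001], [0.998, -0.069, -0.0], [-0.0, 0.001, -1.0]]
force: [0.4, 0.1, 0.7]
opening: 0.721
```

Request:
{"op": "send_rows", "data": {"plan": [[[0, 0, -0.1, 0, -0.5], [0, 0, 0, 0, -0.5], [0, 0, 0, 0, 1], [0, 0, 0, 0, 1], [0, 0, 0, 0, 1], [0, 0, 0, 0, 1], [0, 0, 0.8, 0, 1], [0, 0, 0.8, 0, 1], [0, 0, 0.8, 0, 1], [0, 0, 0.8, 0, 1], [0, 0, 0.8, 0, 1], [0, 0, 0.8, 0, 1], [0, 0, 0.8, 0, 1], [0, 0, 0.8, 0, 1], [0, 0, 0.4, 0, 1], [0, 0, 0, 0, 1]]]}}

```text
time_s: 22.95
position: [0.5767, -0.2494, 0.2442]
tcp_rot: [[0.069, 0.998, 0.003], [0.998, -0.069, -0.002], [-0.002, 0.003, -1.0]]
force: [0.5, 0.2, -0.7]
opening: 0.572
```

```bash
python3 - <<'E'
from h import *
s=st(); d=imaging.capture('wrist'); cv2.imwrite('pics/w6.png',d['img'])
for y in (.07,-.07,0):
  for x in (0,.04,-.04): print(x,y,cw([x,y,0])[0].round(4))
E
```

```text
t 22.95 tcp [ 0.5767 -0.2494  0.2442] jaw -0.069 F [ 0.5  0.2 -0.7] op 0.572
0 0.07 [0.606  0.1277 0.085 ]
0.04 0.07 [0.6458 0.1314 0.085 ]
-0.04 0.07 [0.5662 0.124  0.085 ]
0 -0.07 [ 0.619  -0.0117  0.085 ]
0.04 -0.07 [ 0.6588 -0.008   0.085 ]
-0.04 -0.07 [ 0.5792 -0.0154  0.085 ]
0 0 [0.6125 0.058  0.085 ]
0.04 0 [0.6523 0.0617 0.085 ]
-0.04 0 [0.5727 0.0543 0.085 ]
```

View pics/w6.png

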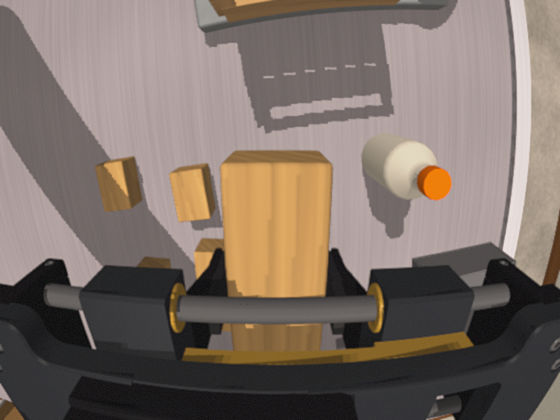

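Request:
{"op": "send_rows", "data": {"plan": [[[0.065, 0.838, 0, -0.94, 1], [0.065, 0.838, 0, -0.94, 1], [0.065, 0.838, 0, -0.94, 1], [0.065, 0.838, 0, -0.94, 1], [0.065, 0.838, 0, -0.94, 1], [0.065, 0.838, 0, -0.94, 1], [0.065, 0.838, 0, -0.94, 1], [0.065, 0.838, 0, -0.94, 1], [0.065, 0.838, 0, -0.94, 1], [0.065, 0.838, 0, -0.94, 1], [0.065, 0.838, 0, -0.94, 1], [0.065, 0.838, 0, -0.94, 1], [0.065, 0.838, 0, -0.94, 1], [0.065, 0.838, 0, -0.94, 1], [0.065, 0.838, 0, -0.94, 1], [0, 0, 0, 0, 1], [0, 0, 0, 0, 1]]]}}

```text
time_s: 24.7
position: [0.6041, 0.1285, 0.2406]
tcp_rot: [[0.996, 0.094, -0.004], [0.094, -0.996, -0.001], [-0.004, 0.0, -1.0]]
force: [-0.4, -0.8, -1.6]
opening: 0.57
```

```bash
python3 - <<'E'
from h import *
s=st(); d=imaging.capture('wrist'); cv2.imwrite('pics/w7.png',d['img'])
E
```

```text
t 24.7 tcp [0.6041 0.1285 0.2406] jaw -1.477 F [-0.4 -0.8 -1.6] op 0.57
```

View pics/w7.png

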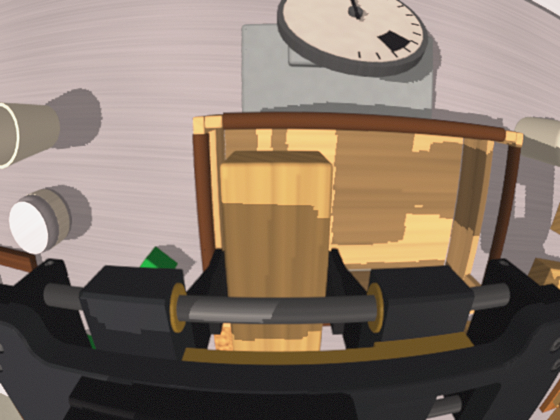

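Request:
{"op": "send_rows", "data": {"plan": [[[0.06, -0.02, -0.6, 0, 1], [0, 0, -0.6, 0, 1], [0, 0, -0.6, 0, 1], [0, 0, -0.6, 0, 1], [0, 0, -0.6, 0, 1], [0, 0, -0.6, 0, 1], [0, 0, -0.22, 0, 1], [0, 0, 0, 0, 1], [0, 0, 0, 0, 1]]]}}

```text
time_s: 25.65
position: [0.6074, 0.1271, 0.1284]
tcp_rot: [[0.996, 0.091, 0.001], [0.091, -0.996, -0.0], [0.001, 0.0, -1.0]]
force: [0.6, 0.7, -1.9]
opening: 0.571
```

Request:
{"op": "send_rows", "data": {"plan": [[[0, 0, -0.2, 0, 1], [0, 0, -0.2, 0, 1], [0, 0, 0, 0, 1], [0, 0, 0, 0, -0.33], [0, 0, 0, 0, -0.33], [0, 0, 0, 0, -0.33], [0, 0, 0.3, 0, -0.33], [0, 0, 0.8, 0, -0.33], [0, 0, 0.8, 0, -0.33], [0, 0, 0.8, 0, -0.33], [0, 0, 0.8, 0, -0.33], [0, 0, 0.8, 0, -0.33]]]}}

```text
time_s: 26.85
position: [0.6069, 0.1277, 0.2468]
tcp_rot: [[0.996, 0.092, 0.001], [0.092, -0.996, 0.0], [0.001, 0.0, -1.0]]
force: [-0.3, 0.1, 0.1]
opening: 0.665
```

```bash
python3 - <<'E'
from h import *
s=st(); d=imaging.capture('wrist'); cv2.imwrite('pics/w8.png',d['img'])
d=imaging.capture('scene'); show(d,(215,170,415,320),4,'pics/s8.png',[])
E
```

```text
t 26.85 tcp [0.6069 0.1277 0.2468] jaw -1.479 F [-0.3  0.1  0.1] op 0.665
```

View pics/w8.png

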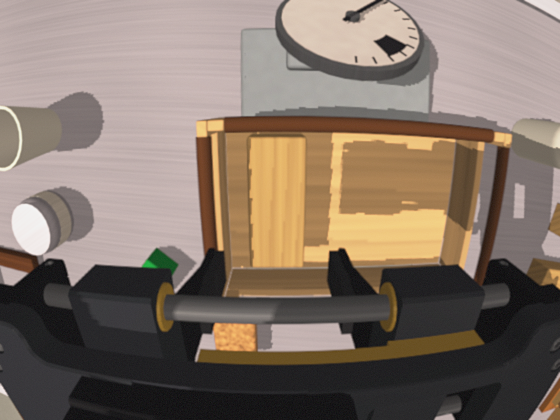

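View pics/s8.png

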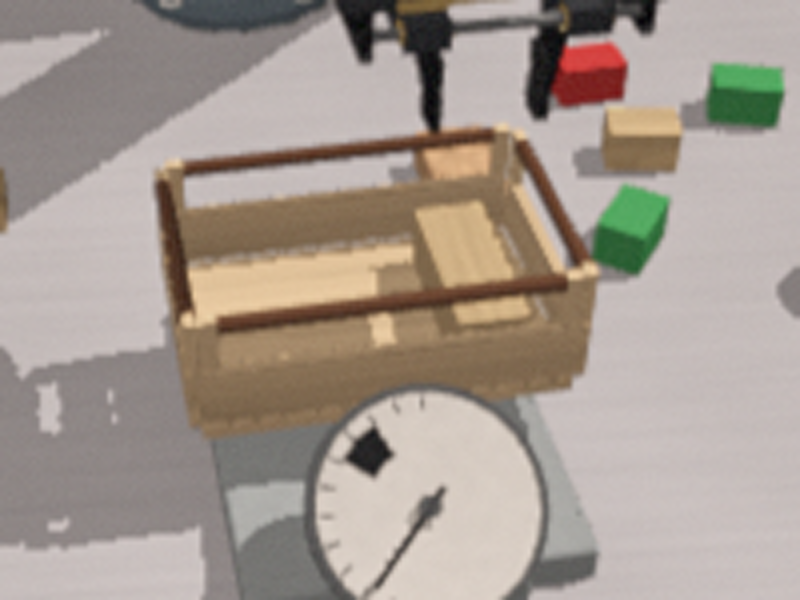

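Request:
{"op": "send_rows", "data": {"plan": [[[-0.261, -0.945, 0, 0, -0.6], [-0.261, -0.945, 0, 0, -0.6], [-0.261, -0.945, 0, 0.927, -0.6], [-0.261, -0.945, 0, 0.927, -0.6], [-0.261, -0.945, 0, 0.927, -0.6], [-0.261, -0.945, 0, 0.927, -0.6], [-0.261, -0.945, 0, 0.927, -0.6], [-0.261, -0.945, 0, 0.927, -0.6], [-0.261, -0.945, 0, 0.927, -0.6], [-0.261, -0.945, 0, 0.927, -0.6], [-0.261, -0.945, 0, 0.927, -0.6], [-0.261, -0.945, 0, 0.927, -0.6], [-0.261, -0.945, 0, 0.927, -0.6], [-0.261, -0.945, 0, 0.927, -0.6], [-0.261, -0.945, 0, 0.927, -0.6], [0, -0.945, 0, 0.927, -0.6], [0, -0.945, 0, 0.927, -0.6], [0, -0.945, 0, 0, -0.6], [0, 0, 0, 0, -0.6], [0, 0, 0, 0, -0.6]]]}}

```text
time_s: 28.95
position: [0.4889, -0.3825, 0.244]
tcp_rot: [[0.09, 0.996, -0.001], [0.996, -0.09, 0.002], [0.002, -0.001, -1.0]]
force: [-0.2, 1.0, -0.6]
opening: 0.799
```

```bash
python3 - <<'E'
from h import *
s=st(); d=imaging.capture('wrist'); cv2.imwrite('pics/w9.png',d['img'])
E
```

```text
t 28.95 tcp [ 0.4889 -0.3825  0.244 ] jaw -0.09 F [-0.2  1.  -0.6] op 0.799
```

View pics/w9.png

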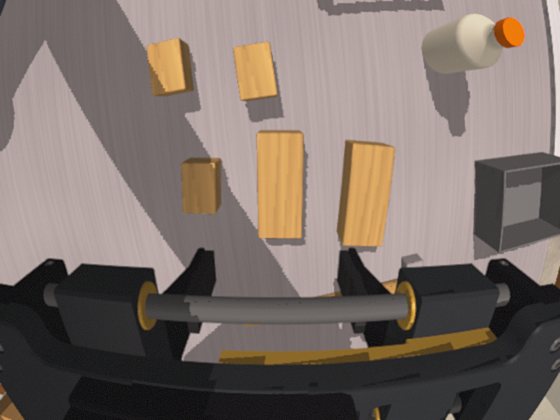

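Request:
{"op": "send_rows", "data": {"plan": [[[0.1, 0, -0.82, 0, -0.6], [0, 0, -0.82, 0, -0.6], [0, 0, -0.82, 0, -0.6], [0, 0, -0.82, 0, -0.6], [0, 0, -0.82, 0, -0.6], [0, 0, -0.82, 0, -0.6], [0, 0, -0.82, 0, -0.6], [0, 0, -0.82, 0, -0.6], [0, 0, -0.3, 0, -0.6], [0, 0, 0, 0, -0.6], [0, 0, 0, 0, -0.6]]]}}

```text
time_s: 30.1
position: [0.4931, -0.3825, 0.04]
tcp_rot: [[0.088, 0.996, 0.001], [0.996, -0.088, -0.001], [-0.001, 0.001, -1.0]]
force: [0.3, -0.5, 1.2]
opening: 0.797
```

Request:
{"op": "send_rows", "data": {"plan": [[[0, 0, -0.05, 0, 1], [0, 0, 0, 0, 1], [0, 0, 0, 0, 1], [0, 0, 0, 0, 1], [0, 0, 0, 0, 1], [0, 0, 0.8, 0, 1], [0, 0, 0.8, 0, 1], [0, 0, 0.8, 0, 1], [0, 0, 0.8, 0, 1], [0, 0, 0.8, 0, 1], [0, 0, 0.8, 0, 1], [0, 0, 0.8, 0, 1], [0, 0, 0.8, 0, 1], [0, 0, 0.4, 0, 1], [0, 0, 0, 0, 1]]]}}

```text
time_s: 31.6
position: [0.4931, -0.3833, 0.2431]
tcp_rot: [[0.089, 0.996, 0.002], [0.996, -0.089, -0.003], [-0.002, 0.003, -1.0]]
force: [-0.6, -0.3, -2.4]
opening: 0.575
```

Request:
{"op": "send_rows", "data": {"plan": [[[0.28, 0.826, 0, -0.926, 1], [0.28, 0.826, 0, -0.926, 1], [0.28, 0.826, 0, -0.926, 1], [0.28, 0.826, 0, -0.926, 1], [0.28, 0.826, 0, -0.926, 1], [0.28, 0.826, 0, -0.926, 1], [0.28, 0.826, 0, -0.926, 1], [0.28, 0.826, 0, -0.926, 1], [0.28, 0.826, 0, -0.926, 1], [0.28, 0.826, 0, -0.926, 1], [0.28, 0.826, 0, -0.926, 1], [0.28, 0.826, 0, -0.926, 1], [0.28, 0.826, 0, -0.926, 1], [0.28, 0.826, 0, -0.926, 1], [0.28, 0.826, 0, -0.926, 1], [0, 0, 0, 0, 1], [0, 0, 0, 0, 1]]]}}

```text
time_s: 33.3
position: [0.6175, -0.0105, 0.2398]
tcp_rot: [[0.995, 0.095, -0.004], [0.095, -0.995, 0.0], [-0.003, -0.0, -1.0]]
force: [0.7, 0.4, -2.6]
opening: 0.576
```

```bash
python3 - <<'E'
from h import *
s=st(); d=imaging.capture('wrist'); cv2.imwrite('pics/w10.png',d['img'])
E
```

```text
t 33.3 tcp [ 0.6175 -0.0105  0.2398] jaw -1.475 F [ 0.7  0.4 -2.6] op 0.576
```

View pics/w10.png

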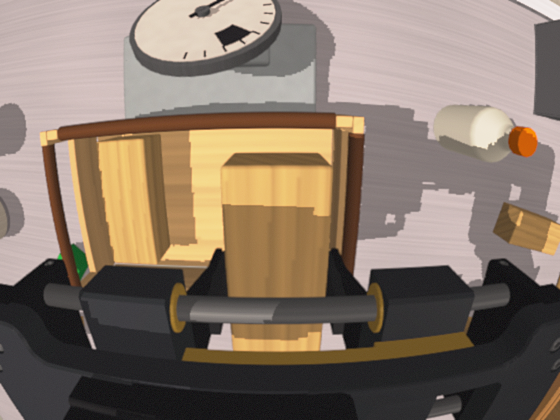

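Request:
{"op": "send_rows", "data": {"plan": [[[0.03, 0.05, -0.6, -0.02, 1], [0, 0, -0.6, 0, 1], [0, 0, -0.6, 0, 1], [0, 0, -0.6, 0, 1], [0, 0, -0.6, 0, 1], [0, 0, -0.6, 0, 1], [0, 0, -0.5, 0, 1], [0, 0, 0, 0, 1], [0, 0, -0.2, 0, 1], [0, 0, -0.2, 0, 1], [0, 0, 0, 0, 1], [0, 0, 0, 0, 1]]]}}

```text
time_s: 34.55
position: [0.6196, -0.0096, 0.1071]
tcp_rot: [[0.996, 0.091, 0.001], [0.091, -0.996, -0.0], [0.0, 0.0, -1.0]]
force: [-1.2, -0.4, 0.7]
opening: 0.573
```

Request:
{"op": "send_rows", "data": {"plan": [[[0, 0, -0.05, 0, -0.33], [0, 0, 0, 0, -0.33], [0, 0, 0, 0, -0.33], [0, 0, 0.3, 0, -0.33], [0, 0, 0.8, 0, -0.33], [0, 0, 0.8, 0, -0.33], [0, 0, 0.8, 0, -0.33], [0, 0, 0.8, 0, -0.33], [0, 0, 0.8, 0, -0.33], [0, 0, 0.4, 0, -0.33], [0, 0, 0, 0, -0.33]]]}}

```text
time_s: 35.65
position: [0.6206, -0.0096, 0.2487]
tcp_rot: [[0.996, 0.091, 0.005], [0.091, -0.996, -0.001], [0.005, 0.001, -1.0]]
force: [0.1, 0.4, 0.4]
opening: 0.665
```

```bash
python3 - <<'E'
from h import *
s=st(); d=imaging.capture('wrist'); cv2.imwrite('pics/w11.png',d['img'])
d=imaging.capture('scene'); show(d,(215,170,415,320),4,'pics/s11.png',[])
E
```

```text
t 35.65 tcp [ 0.6206 -0.0096  0.2487] jaw -1.48 F [0.1 0.4 0.4] op 0.665
```

View pics/w11.png

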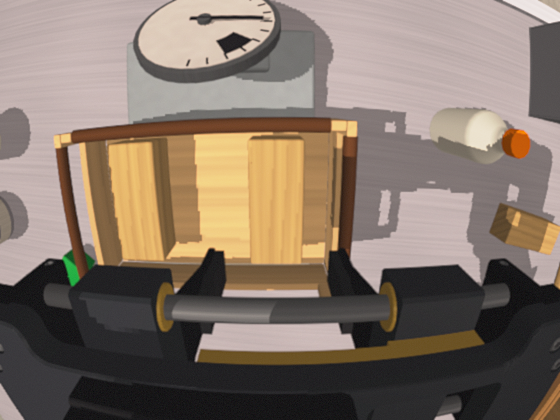

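View pics/s11.png

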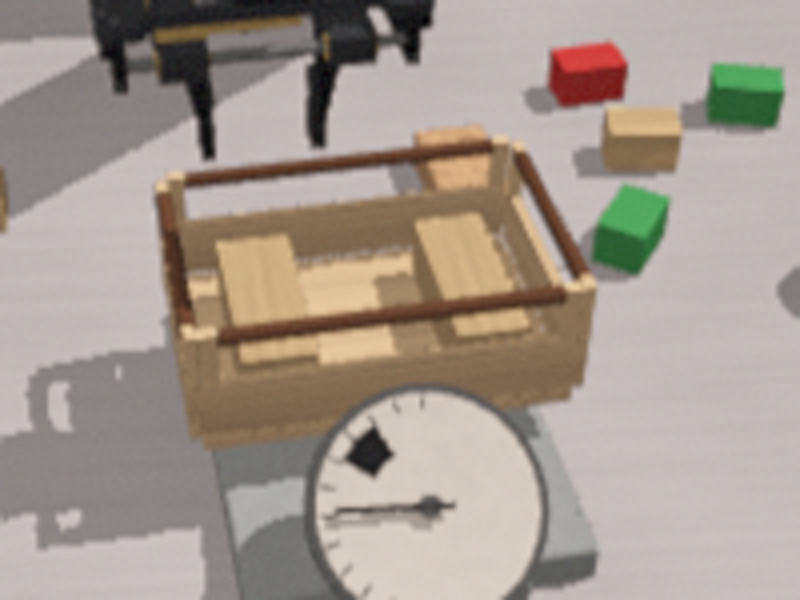

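Request:
{"op": "send_rows", "data": {"plan": [[[-0.297, -0.511, 0, 0.933, -0.4], [-0.297, -0.511, 0, 0.933, -0.4], [-0.297, -0.511, 0, 0.933, -0.4], [-0.297, -0.511, 0, 0.933, -0.4], [-0.297, -0.511, 0, 0.933, -0.4], [-0.297, -0.511, 0, 0.933, -0.4], [-0.297, -0.511, 0, 0.933, -0.4], [-0.297, -0.511, 0, 0.933, -0.4], [-0.297, -0.511, 0, 0.933, -0.4], [-0.297, -0.511, 0, 0.933, -0.4], [-0.297, -0.511, 0, 0.933, -0.4], [-0.297, -0.511, 0, 0.933, -0.4], [-0.297, -0.511, 0, 0.933, -0.4], [-0.297, -0.511, 0, 0.933, -0.4], [-0.297, -0.511, 0, 0.933, -0.4], [-0.297, -0.511, 0, 0.933, -0.4], [0, 0, -0.8, 0, -0.4], [0, 0, -0.8, 0, -0.4], [0, 0, -0.8, 0, -0.4], [0, 0, 0, 0, -0.4]]]}}

```text
time_s: 37.75
position: [0.474, -0.2527, 0.1699]
tcp_rot: [[-0.013, 1.0, -0.008], [1.0, 0.013, 0.007], [0.007, -0.008, -1.0]]
force: [-0.2, 0.0, -0.9]
opening: 0.702
```

```bash
python3 - <<'E'
from h import *
s=st(); d=imaging.capture('wrist'); cv2.imwrite('pics/w12.png',d['img'])
d=imaging.capture('scene'); cv2.imwrite('pics/s12.png',d['img'])
x0,y0,k=285,258,9
cv2.imwrite('pics/dial12.png',cv2.resize(d['img'][y0:y0+75,x0:x0+75],None,fx=8,fy=8,interpolation=cv2.INTER_CUBIC))
E
```

```text
t 37.75 tcp [ 0.474  -0.2527  0.1699] jaw 0.013 F [-0.2  0.  -0.9] op 0.702
```

View pics/w12.png

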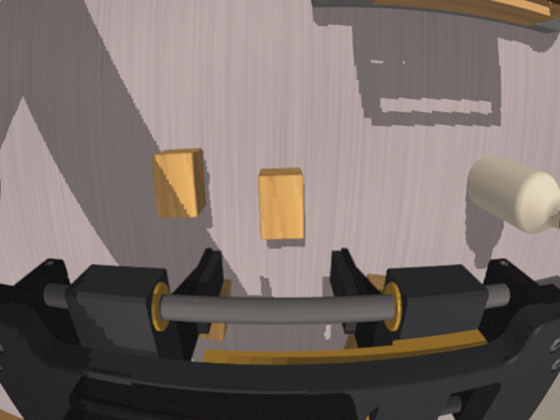

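View pics/dial12.png

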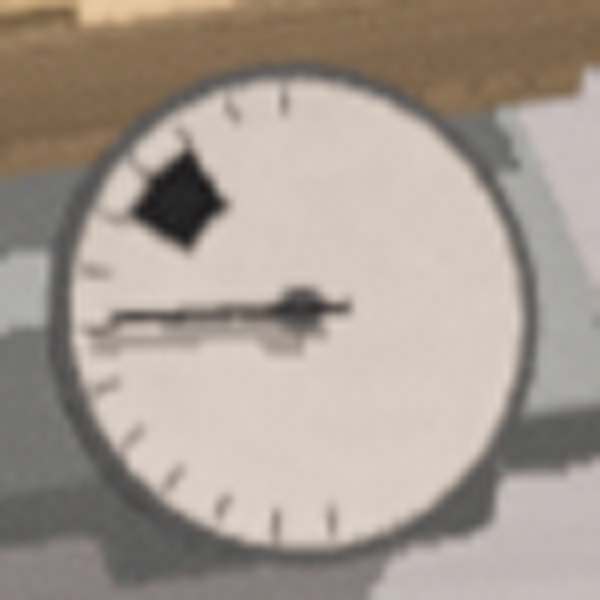

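Request:
{"op": "send_rows", "data": {"plan": [[[0.15, -0.08, 0, 0, -0.4], [0, 0, -0.75, 0, -0.4], [0, 0, -0.75, 0, -0.4], [0, 0, -0.75, 0, -0.4], [0, 0, -0.75, 0, -0.4], [0, 0, -0.75, 0, -0.4], [0, 0, -0.75, 0, -0.4], [0, 0, 0, 0, -0.4], [0, 0, 0, 0, -0.4]]]}}

```text
time_s: 38.75
position: [0.4822, -0.2577, 0.0399]
tcp_rot: [[-0.013, 1.0, 0.001], [1.0, 0.013, -0.001], [-0.001, 0.001, -1.0]]
force: [0.2, 0.7, 0.2]
opening: 0.7
```

Request:
{"op": "send_rows", "data": {"plan": [[[-0.1, 0.05, -0.15, 0, -0.4], [0, 0, 0, 0, -0.4], [0, 0, 0, 0, 1], [0, 0, 0, 0, 1], [0, 0, 0, 0, 1], [0, 0, 0, 0, 1], [0, 0, 0.8, 0, 1], [0, 0, 0.8, 0, 1], [0, 0, 0.8, 0, 1], [0, 0, 0.8, 0, 1], [0, 0, 0.8, 0, 1], [0, 0, 0.8, 0, 1], [0, 0, 0.8, 0, 1], [0, 0, 0.8, 0, 1], [0, 0, 0.6, 0, 1], [0, 0, 0, 0, 1]]]}}

```text
time_s: 40.35
position: [0.4795, -0.2566, 0.247]
tcp_rot: [[-0.013, 1.0, 0.004], [1.0, 0.013, -0.004], [-0.004, 0.004, -1.0]]
force: [0.2, 0.2, -1.2]
opening: 0.454
```

Request:
{"op": "send_rows", "data": {"plan": [[[0.356, 0.665, 0, -0.932, 1], [0.356, 0.665, 0, -0.932, 1], [0.356, 0.665, 0, -0.932, 1], [0.356, 0.665, 0, -0.932, 1], [0.356, 0.665, 0, -0.932, 1], [0.356, 0.665, 0, -0.932, 1], [0.356, 0.665, 0, -0.932, 1], [0.356, 0.665, 0, -0.932, 1], [0.356, 0.665, 0, -0.932, 1], [0.356, 0.665, 0, -0.932, 1], [0.356, 0.665, 0, -0.932, 1], [0.356, 0.665, 0, -0.932, 1], [0.356, 0.665, 0, -0.932, 1], [0.356, 0.665, 0, -0.932, 1], [0.356, 0.665, 0, -0.932, 1], [0.356, 0.665, 0, -0.932, 1], [0, 0, 0, 0, 1], [0, 0, 0, 0, 1]]]}}

```text
time_s: 42.15
position: [0.6483, 0.0637, 0.2429]
tcp_rot: [[0.995, 0.095, -0.003], [0.095, -0.995, -0.0], [-0.003, 0.0, -1.0]]
force: [-0.3, -0.3, -1.4]
opening: 0.456
```

```bash
python3 - <<'E'
from h import *
s=st(); d=imaging.capture('wrist'); cv2.imwrite('pics/w13.png',d['img'])
E
```

```text
t 42.15 tcp [0.6483 0.0637 0.2429] jaw -1.476 F [-0.3 -0.3 -1.4] op 0.456
```

View pics/w13.png

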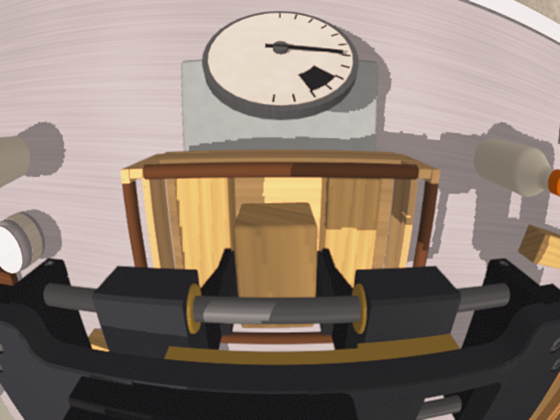

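Request:
{"op": "send_rows", "data": {"plan": [[[0.1, -0.1, -0.6, -0.02, 1], [0, 0, -0.6, 0, 1], [0, 0, -0.6, 0, 1], [0, 0, -0.6, 0, 1], [0, 0, -0.6, 0, 1], [0, 0, -0.6, 0, 1], [0, 0, -0.6, 0, 1], [0, 0, -0.3, 0, 1], [0, 0, 0, 0, 1], [0, 0, 0, 0, 1]]]}}

```text
time_s: 43.2
position: [0.6511, 0.0596, 0.1093]
tcp_rot: [[0.996, 0.09, -0.003], [0.09, -0.996, -0.001], [-0.003, 0.0, -1.0]]
force: [-2.0, -1.2, 0.1]
opening: 0.459
```

```bash
python3 - <<'E'
from h import *
s=st(); d=imaging.capture('wrist'); cv2.imwrite('pics/w14.png',d['img'])
d=imaging.capture('scene'); show(d,(215,150,415,300),4,'pics/s14.png',[])
st()
E
```

```text
t 43.2 tcp [0.6511 0.0596 0.1093] jaw -1.48 F [-2.  -1.2  0.1] op 0.459
t 43.3 tcp [0.6511 0.0597 0.1096] jaw -1.48 F [-3.8 -3.1 -2. ] op 0.457
```

View pics/w14.png

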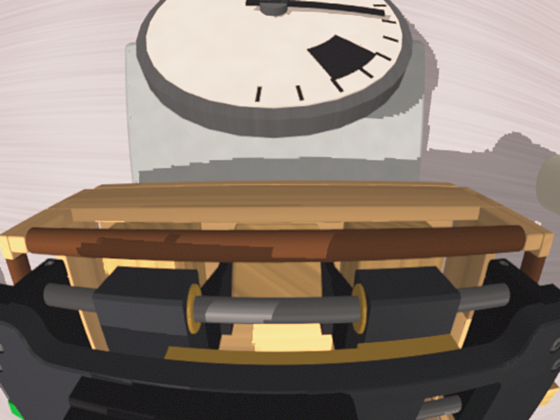

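View pics/s14.png

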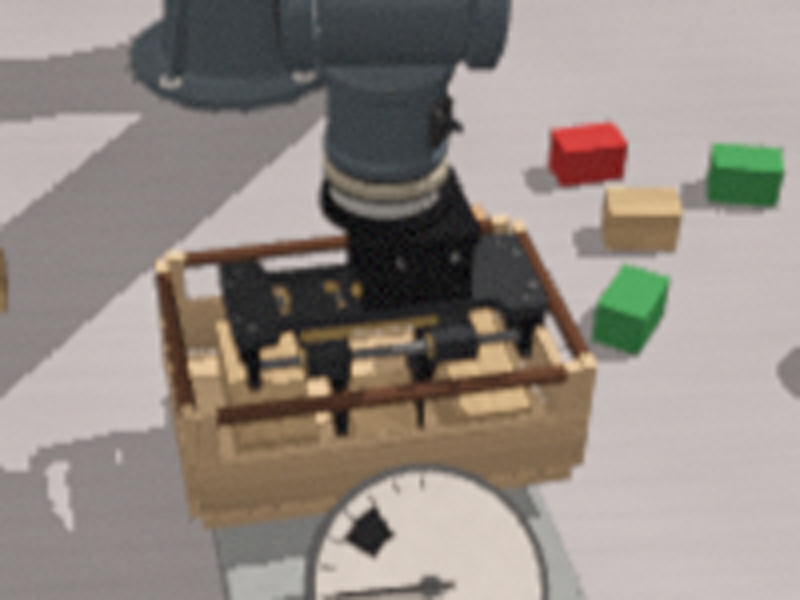

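Request:
{"op": "send_rows", "data": {"plan": [[[-0.27, -0.03, 0, 0, 1], [0, 0, 0, 0, 1], [0, 0, 0, 0, 1]]]}}

```text
time_s: 43.6
position: [0.6449, 0.0599, 0.1104]
tcp_rot: [[0.996, 0.091, 0.003], [0.091, -0.996, 0.0], [0.003, 0.0, -1.0]]
force: [-0.0, 0.4, -1.4]
opening: 0.457
```

Request:
{"op": "send_rows", "data": {"plan": [[[0, 0, -0.2, 0, 1], [0, 0, -0.2, 0, 1], [0, 0, 0, 0, 1], [0, 0, 0, 0, 1]]]}}

```text
time_s: 44.0
position: [0.6446, 0.0597, 0.0975]
tcp_rot: [[0.996, 0.091, 0.001], [0.091, -0.996, 0.0], [0.001, -0.0, -1.0]]
force: [0.8, 0.1, 1.1]
opening: 0.459
```

Fz has gone from -1.4 to +1.1 N, so the block is supported. I'll release it and lift.

Request:
{"op": "send_rows", "data": {"plan": [[[0, 0, 0, 0, -0.1], [0, 0, 0, 0, -0.1], [0, 0, 0, 0, -0.1], [0, 0, 0.4, 0, -0.1], [0, 0, 0.8, 0, -0.1], [0, 0, 0.8, 0, -0.1], [0, 0, 0.8, 0, -0.1], [0, 0, 0.8, 0, -0.1], [0, 0, 0.8, 0, -0.1], [0, 0, 0.6, 0, -0.1], [0, 0, 0, 0, -0.1]]]}}

```text
time_s: 45.1
position: [0.646, 0.0595, 0.2518]
tcp_rot: [[0.996, 0.091, 0.008], [0.091, -0.996, -0.001], [0.008, 0.001, -1.0]]
force: [0.5, -0.5, 0.2]
opening: 0.549
```

```bash
cat >> h.py <<'E'
def dial(name):
    d=imaging.capture('scene'); cv2.imwrite(name,cv2.resize(d['img'][258:333,285:360],None,fx=8,fy=8,interpolation=cv2.INTER_CUBIC)); return d
E
python3 - <<'E'
from h import *
s=st(); d=imaging.capture('wrist'); cv2.imwrite('pics/w15.png',d['img'])
dial('pics/dial15.png')
E
```

```text
t 45.1 tcp [0.646  0.0595 0.2518] jaw -1.48 F [ 0.5 -0.5  0.2] op 0.549
```

View pics/w15.png

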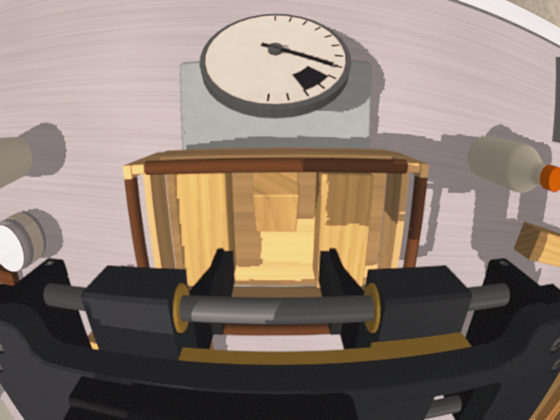

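View pics/dial15.png

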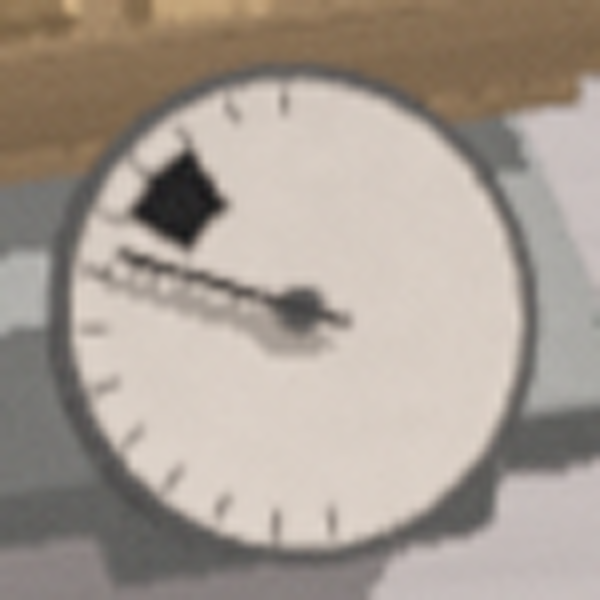

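Request:
{"op": "send_rows", "data": {"plan": [[[-0.554, -0.611, 0, 0.933, -0.4], [-0.554, -0.611, 0, 0.933, -0.4], [-0.554, -0.611, 0, 0.933, -0.4], [-0.554, -0.611, 0, 0.933, -0.4], [-0.554, -0.611, 0, 0.933, -0.4], [-0.554, -0.611, 0, 0.933, -0.4], [-0.554, -0.611, 0, 0.933, -0.4], [-0.554, -0.611, 0, 0.933, -0.4], [-0.554, -0.611, 0, 0.933, -0.4], [-0.554, -0.611, 0, 0.933, -0.4], [-0.554, -0.611, 0, 0.933, -0.4], [-0.554, -0.611, 0, 0.933, -0.4], [-0.554, -0.611, 0, 0.933, -0.4], [-0.554, -0.611, 0, 0.933, -0.4], [-0.554, -0.611, 0, 0.933, -0.4], [-0.554, -0.611, 0, 0.933, -0.4], [0, 0, -0.8, 0, -0.4], [0, 0, -0.8, 0, -0.4], [0, 0, -0.8, 0, -0.4], [0, 0, 0, 0, -0.4]]]}}

```text
time_s: 47.2
position: [0.3758, -0.2315, 0.1725]
tcp_rot: [[-0.012, 1.0, -0.007], [1.0, 0.012, 0.007], [0.007, -0.007, -1.0]]
force: [-0.1, 0.3, -0.7]
opening: 0.7
```

```bash
python3 - <<'E'
from h import *
s=st(); d=imaging.capture('wrist'); cv2.imwrite('pics/w16.png',d['img'])
E
```

```text
t 47.2 tcp [ 0.3758 -0.2315  0.1725] jaw 0.012 F [-0.1  0.3 -0.7] op 0.7
```

View pics/w16.png

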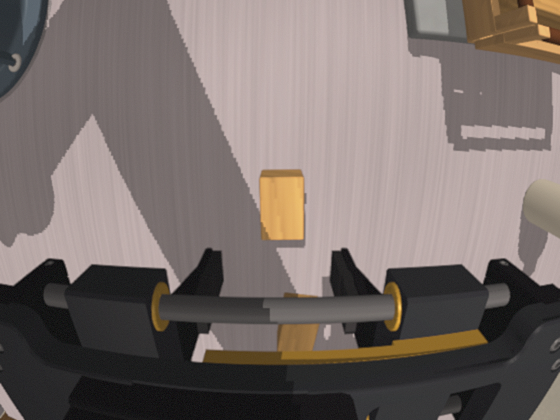

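Request:
{"op": "send_rows", "data": {"plan": [[[0.03, -0.03, 0, 0, -0.4], [0, 0, -0.75, 0, -0.4], [0, 0, -0.75, 0, -0.4], [0, 0, -0.75, 0, -0.4], [0, 0, -0.75, 0, -0.4], [0, 0, -0.75, 0, -0.4], [0, 0, -0.75, 0, -0.4], [0, 0, -0.2, 0, -0.4], [0, 0, 0, 0, -0.4], [0, 0, 0, 0, -0.4]]]}}

```text
time_s: 48.25
position: [0.3798, -0.2351, 0.0356]
tcp_rot: [[-0.013, 1.0, 0.001], [1.0, 0.013, -0.001], [-0.001, 0.001, -1.0]]
force: [-0.2, 0.4, 0.1]
opening: 0.697
```

Request:
{"op": "send_rows", "data": {"plan": [[[0, 0, 0, 0, 1], [0, 0, 0, 0, 1], [0, 0, 0, 0, 1], [0, 0, 0, 0, 1], [0, 0, 0.8, 0, 1], [0, 0, 0.8, 0, 1], [0, 0, 0.8, 0, 1], [0, 0, 0.8, 0, 1], [0, 0, 0.8, 0, 1], [0, 0, 0.8, 0, 1], [0, 0, 0.8, 0, 1], [0, 0, 0.8, 0, 1], [0, 0, 0.6, 0, 1], [0, 0, 0, 0, 1]]]}}

```text
time_s: 49.65
position: [0.38, -0.2354, 0.2466]
tcp_rot: [[-0.013, 1.0, 0.004], [1.0, 0.013, -0.004], [-0.004, 0.004, -1.0]]
force: [0.2, -0.1, -1.3]
opening: 0.456
```

Request:
{"op": "send_rows", "data": {"plan": [[[0.412, 0.606, 0, -0.932, 1], [0.412, 0.606, 0, -0.932, 1], [0.412, 0.606, 0, -0.932, 1], [0.412, 0.606, 0, -0.932, 1], [0.412, 0.606, 0, -0.932, 1], [0.412, 0.606, 0, -0.932, 1], [0.412, 0.606, 0, -0.932, 1], [0.412, 0.606, 0, -0.932, 1], [0.412, 0.606, 0, -0.932, 1], [0.412, 0.606, 0, -0.932, 1], [0.412, 0.606, 0, -0.932, 1], [0.412, 0.606, 0, -0.932, 1], [0.412, 0.606, 0, -0.932, 1], [0.412, 0.606, 0, -0.932, 1], [0.412, 0.606, 0, -0.932, 1], [0.412, 0.606, 0, -0.932, 1], [0, 0, 0, 0, 1], [0, 0, 0, 0, 1]]]}}

```text
time_s: 51.45
position: [0.5758, 0.0565, 0.243]
tcp_rot: [[0.996, 0.094, -0.004], [0.094, -0.996, -0.0], [-0.004, -0.0, -1.0]]
force: [-0.5, -0.0, -1.3]
opening: 0.459
```

```bash
python3 - <<'E'
from h import *
s=st(); d=imaging.capture('wrist'); cv2.imwrite('pics/w17.png',d['img'])
E
```

```text
t 51.45 tcp [0.5758 0.0565 0.243 ] jaw -1.476 F [-0.5 -0.  -1.3] op 0.459
```

View pics/w17.png

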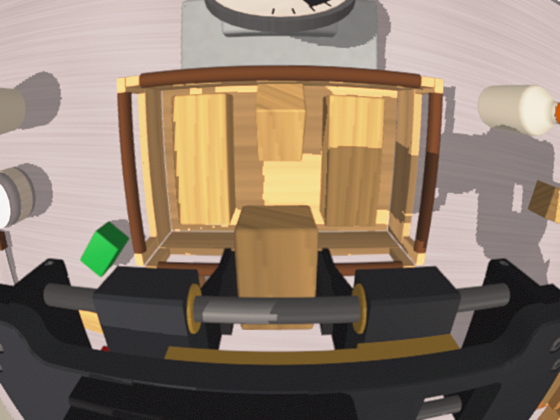

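Request:
{"op": "send_rows", "data": {"plan": [[[0.02, -0.03, -0.6, -0.02, 1], [0, 0, -0.6, 0, 1], [0, 0, -0.6, 0, 1], [0, 0, -0.6, 0, 1], [0, 0, -0.6, 0, 1], [0, 0, -0.6, 0, 1], [0, 0, -0.6, 0, 1], [0, 0, -0.4, 0, 1], [0, 0, -0.2, 0, 1], [0, 0, 0, 0, 1], [0, 0, 0, 0, 1]]]}}

```text
time_s: 52.6
position: [0.5778, 0.0552, 0.1011]
tcp_rot: [[0.996, 0.09, 0.001], [0.09, -0.996, -0.0], [0.001, 0.0, -1.0]]
force: [-0.6, -0.2, -0.3]
opening: 0.46
```

Request:
{"op": "send_rows", "data": {"plan": [[[0, 0, -0.2, 0, 1], [0, 0, 0, 0, 1], [0, 0, 0, 0, 1]]]}}

```text
time_s: 52.9
position: [0.5775, 0.0555, 0.0949]
tcp_rot: [[0.996, 0.09, 0.0], [0.09, -0.996, -0.0], [0.0, 0.0, -1.0]]
force: [0.1, -0.1, -0.3]
opening: 0.46
```

Request:
{"op": "send_rows", "data": {"plan": [[[0, 0, 0, 0, -0.1], [0, 0, 0, 0, -0.1], [0, 0, 0, 0, -0.1], [0, 0, 0.4, 0, -0.1], [0, 0, 0.8, 0, -0.1], [0, 0, 0.8, 0, -0.1], [0, 0, 0.8, 0, -0.1], [0, 0, 0.8, 0, -0.1], [0, 0, 0.8, 0, -0.1], [0, 0, 0.6, 0, -0.1], [0, 0, 0, 0, -0.1], [0, 0, 0, 0, -0.1]]]}}

```text
time_s: 54.1
position: [0.5773, 0.0554, 0.2451]
tcp_rot: [[0.996, 0.09, 0.001], [0.09, -0.996, -0.0], [0.001, 0.0, -1.0]]
force: [-0.4, 0.2, -0.8]
opening: 0.551
```

```bash
python3 - <<'E'
from h import *
s=st(); d=imaging.capture('wrist'); cv2.imwrite('pics/w18.png',d['img'])
d=dial('pics/dial18.png')
T=np.linalg.inv(d['pose'])
# rectify ellipse of dial via tick points (8x crop)
t=np.array([[332,515],[278,522],[222,505],[175,477],[133,437],[105,385],[95,330],[95,270],[115,215],[140,165],[185,135],[232,110],[285,100]],float)
from scipy.optimize import least_squares
c0=np.array([300,308.])
def f(p): # affine map of unit circle
    th=p[6]*np.arange(13); return ((np.c_[np.cos(th),np.sin(th)]@p[2:6].reshape(2,2)+p[:2])-t).ravel()
r=least_squares(f,[300,308,30,207,-207,30,.28]); print(r.x.round(2),np.abs(r.fun).max())
A=r.x[2:6].reshape(2,2)
def ang(u): q=(np.array(u)-r.x[:2])@np.linalg.inv(A); return np.arctan2(q[1],q[0])%(2*np.pi)
for n,u in dict(n12=(110,318),n15=(120,253),b0=(135,210),b0b=(190,248),b1=(187,150),b1b=(228,205)).items(): print(n,ang(u)/.09)
E
```

```text
t 54.1 tcp [0.5773 0.0554 0.2451] jaw -1.48 F [-0.4  0.2 -0.8] op 0.551
[ 2.8917e+02  3.1087e+02  4.1870e+01  2.0572e+02 -1.9224e+02  3.8780e+01
  2.8000e-01] 3.5173142025778645
n12 19.108375863137727
n15 23.007659592906606
b0 25.733768502329973
b0b 25.57440730567048
b1 30.588835375578995
b1b 31.07954066821271
```

View pics/dial18.png

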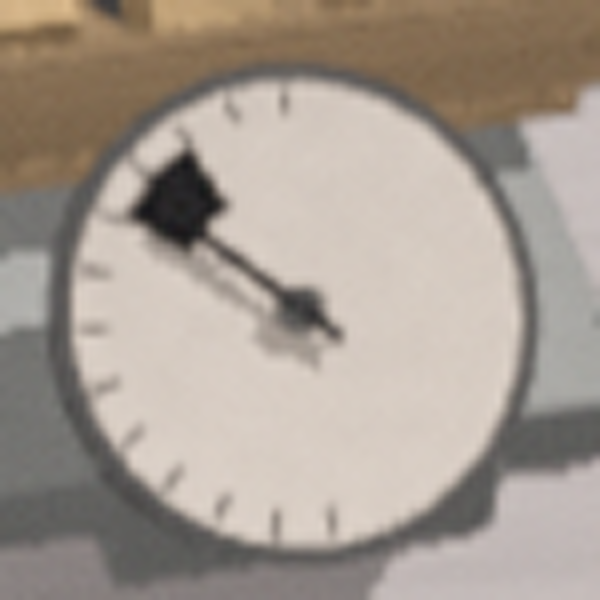

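View pics/w18.png

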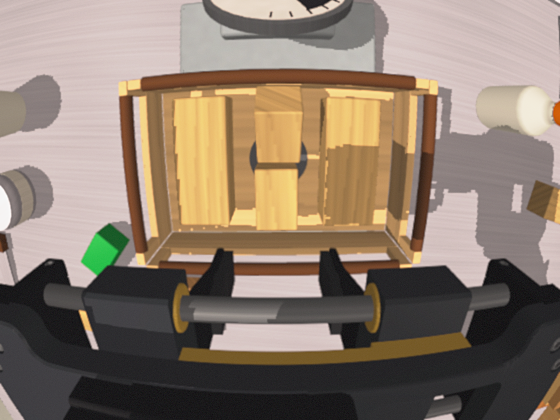

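```bash
python3 - <<'E'
import numpy as np
A=np.array([[41.87,205.72],[-192.24,38.78]])
def g(v): q=np.array(v,float)@np.linalg.inv(A); return round((np.arctan2(q[1],q[0])%(2*np.pi))/.09,2)
p=np.array([300,308])
print('n0',g((30,190)),'n12',g((-190,10)),'n15',g((-180,-55)),'n18',g((-95,-71)))
for u in [(135,210),(190,248),(187,150),(228,205)]: print(u,g(np.array(u)-p), 'ticks centre',g(np.array(u)-[295,310]))
E
```

```text
n0 0.53 n12 18.98 n15 22.65 n18 26.43
(135, 210) 25.25 ticks centre 25.5
(190, 248) 24.85 ticks centre 25.23
(187, 150) 29.95 ticks centre 30.26
(228, 205) 30.07 ticks centre 30.56
```

Request:
{"op": "send_rows", "data": {"plan": [[[-0.8, 0, 0, 0, -0.1], [-0.8, 0, 0, 0, -0.1], [-0.8, 0, 0, 0, -0.1], [-0.8, 0, 0, 0, -0.1], [0, 0, 0, 0, -0.1], [0, 0, 0, 0, -0.1]]]}}

```text
time_s: 54.8
position: [0.4815, 0.0554, 0.2441]
tcp_rot: [[0.996, 0.09, -0.0], [0.09, -0.996, 0.0], [-0.0, -0.0, -1.0]]
force: [0.3, -0.4, -0.5]
opening: 0.548
```

```bash
python3 - <<'E'
from h import *
dial('pics/dial19.png'); d=imaging.capture('top'); 
cv2.imwrite('pics/t19.png',cv2.resize(d['img'][85:240,185:345],None,fx=4.8,fy=3.8,interpolation=cv2.INTER_CUBIC))
E
```

```text
(no output)
```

View pics/t19.png

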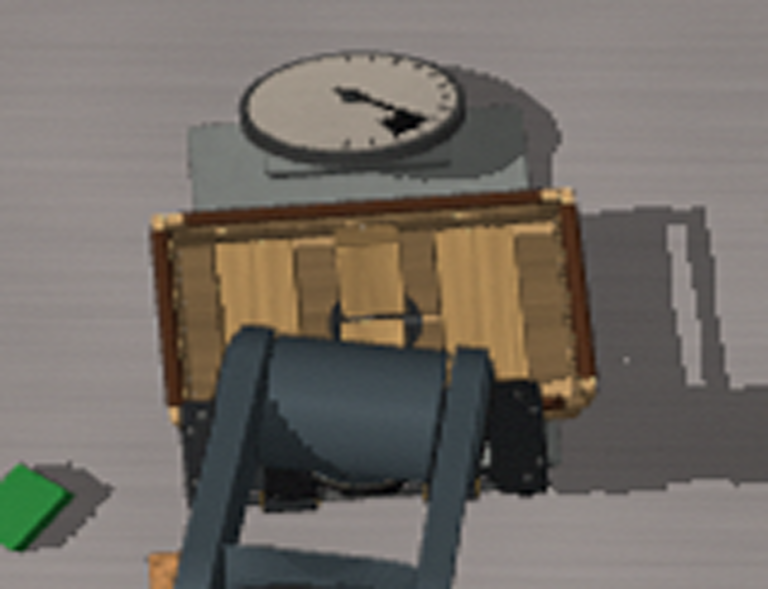

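View pics/dial19.png

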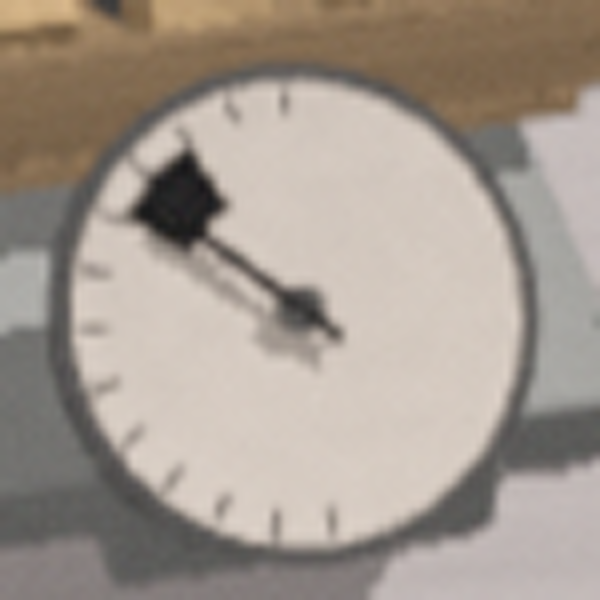

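Request:
{"op": "send_rows", "data": {"plan": [[[0, 0, 0.9, 0, -0.1], [0.8, 0, 0.9, 0, -0.1], [0.93, 0, 0.2, 0, -0.1], [0.93, 0, 0, 0, -0.1], [0.93, 0, 0, 0, -0.1], [0.93, 0, 0, 0, -0.1], [0.93, 0, 0, 0, -0.1], [0.93, 0, 0, 0, -0.1], [0.93, 0, 0, 0, -0.1], [0.93, 0, 0, 0, -0.1], [0.93, 0, 0, 0, -0.1], [0, 0, 0, 0, -0.1], [0, 0, 0, 0, -0.1]]]}}

```text
time_s: 56.2
position: [0.7571, 0.0553, 0.303]
tcp_rot: [[0.996, 0.09, -0.002], [0.09, -0.996, 0.0], [-0.002, -0.0, -1.0]]
force: [-0.7, -0.0, 0.1]
opening: 0.554
```

```bash
python3 - <<'E'
from h import *
st(); d=imaging.capture('wrist'); cv2.imwrite('pics/w20.png',d['img'])
E
```

```text
t 56.2 tcp [0.7571 0.0553 0.303 ] jaw -1.481 F [-0.7 -0.   0.1] op 0.554
```

View pics/w20.png

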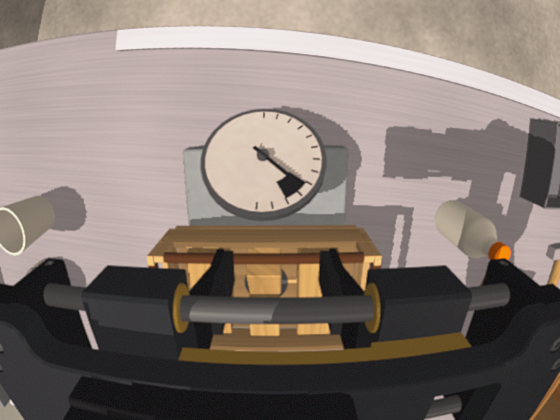

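```bash
python3 - <<'E'
import cv2
im=cv2.imread('pics/w20.png')[100:225,195:335]; cv2.imwrite('pics/w20z.png',cv2.resize(im,None,fx=4.7,fy=4.7,interpolation=cv2.INTER_CUBIC))
E
```

```text
(no output)
```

View pics/w20z.png

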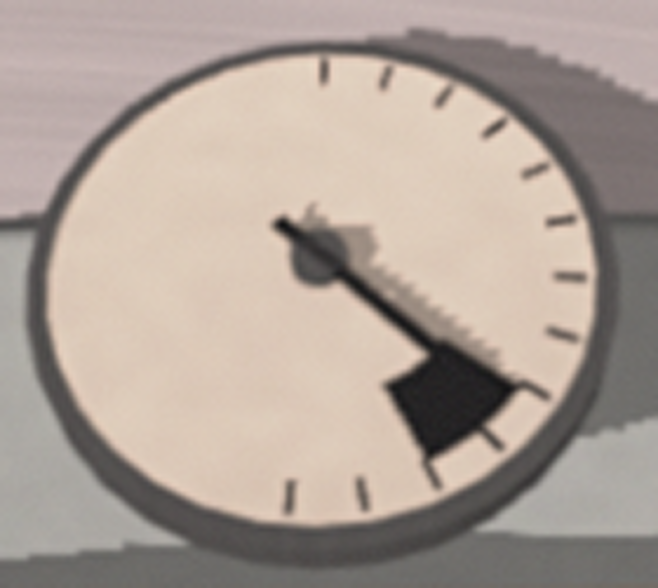

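```bash
python3 - <<'E'
import numpy as np
from scipy.optimize import least_squares
t=np.array([(323,70),(386,78),(444,96),(494,128),(536,171),(561,220),(570,277),(562,335),(538,392),(492,440),(432,475),(363,495),(290,497)],float)
def f(p):
    th=p[6]*np.arange(13); return ((np.c_[np.cos(th),np.sin(th)]@p[2:6].reshape(2,2)+p[:2])-t).ravel()
r=least_squares(f,[322,288,0,-230,270,0,.27]); print(r.x.round(3),np.abs(r.fun).max())
A=r.x[2:6].reshape(2,2)
def g(v): q=np.array(v,float)@np.linalg.inv(A); return round(np.arctan2(q[1],q[0])/.09,2)
c=r.x[:2]
for n in [(437,348),(515,385),(388,385),(430,460)]: print(n,g(np.array(n)-c))
print('needle',g((153,126)),g(np.array((435,348))-[320,257]))
E
```

```text
[ 3.20583e+02  2.86220e+02 -4.57600e+00 -2.13378e+02  2.50930e+02
 -1.81790e+01  2.71000e-01] 7.6379773119687115
(437, 348) 24.37
(515, 385) 24.17
(388, 385) 29.44
(430, 460) 29.8
needle 26.57 26.36
```

```bash
python3 - <<'E'
from h import *
st(); d=imaging.capture('scene'); cv2.imwrite('pics/sf.png',cv2.resize(d['img'],None,fx=1.42,fy=1.42,interpolation=cv2.INTER_CUBIC))
E
```

```text
t 56.25 tcp [0.7564 0.0555 0.3035] jaw -1.48 F [-0.2 -0.3 -0.1] op 0.55
```

View pics/sf.png

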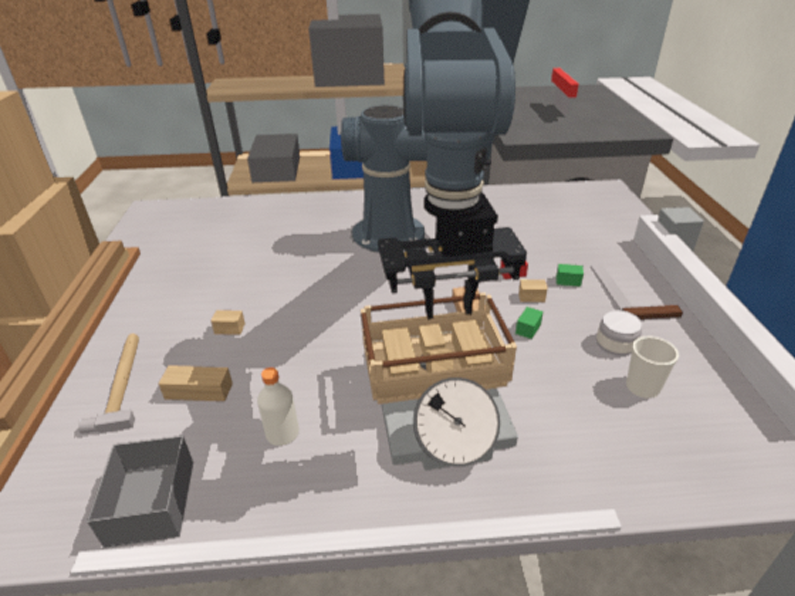

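```bash
python3 -c "
from rig import bot
print(bot.hand_in())"
```

```text
the job is handed in; nothing more can be done
None
```

I swung the left, right and front walls up against their stops while the crate was empty. Then I laid two long and two short beech offcuts inside, and handed the job in at about 56 s.

**Last checks:**
- **Needle:** it sits inside the broad dark band (24.3 to 29.9 mm). The close wrist view reads about 26.5 mm; the coarser scene view reads about 25.4 mm. The two readings differ by about 1 mm, but both are at least 1 mm inside the band.
- **Walls:** each wall pushed back with 14 to 20 N at its stop. In one scene overlay the right rail looked about 1 pixel (roughly 3 mm) outward. The wrist view shows the left and right rails symmetric to about 1 mm. I took that wall as upright.
- **Spares:** the last long offcut and two short offcuts are still on the bench. One of those shorts was knocked aside on its own early in the run.
- **Other things on the bench:** I saw none of them move.
- **Contact:** while I lowered the first short, the arm read a side force of about 5 N, probably the gripper touching the back rail or a long offcut. I moved it away at once. At hand-in the arm was clear of everything.

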